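Set the holding bar of a gearbox against its reaction post

TASK

Set the forked holding bar that lies loose on the gearbox's mounting plate: slide it along the plate until its fork is fully home on the stud, then swing its tail end round about the stud until the side of the bar meets the solid steel post and has pushed it hard up to the end of its play, and press it there steadily with about 10 N (a kilogram's weight) for a second. Go gently, never driving the bar against stud or post with more than about 20 N. Then let go, leaving the bar flat on the plate, still fully home on the stud and touching the post, with the socket, bearing and tin left where they are.

Things in the scene. Friction and masses are not known exactly. Their poses are not given: they have to be found in the camera images.
- plate: dark steel mounting plate, fixed, 460 x 400 x 8 mm (x, y, z); origin at the centre of its underside on the bench, top at z = 8 mm. Its x axis points to the end where the aluminium gearbox is bolted (x = 137 to 213 mm, y = -150 to 115 mm in the plate's frame, 85 mm high). All the other things stand or lie on it. Lightly oiled: the bar slides on it with only 0.5 to 1.5 N of drag, more if pressed down
- bar: loose flat light-alloy bar, 12 mm thick, 0.2 to 0.4 kg, forked at one end. Origin on its underside where the stud's axis sits when the fork is home; x axis points out of the fork. Behind the fork a straight shank 26 mm wide (sides at y = +-13 mm) runs along -x to a round tail end at x = -213 mm. At the start the fork faces the stud roughly, its tips a few cm or less short of it
- bar_mid (a point): point on the bar's centre line 100 mm behind its origin (x = -100 mm), half-way up its thickness (6 mm above the plate when flat); axes as the bar's. A good place to grasp the 26 mm wide shank
- bar_seat (a point): point in the fork where the stud's axis lies when the fork is home, half-way up the thickness (bar x = 0, y = 0, z = 6 mm); axes as the bar's. The slot between the two tines is 19 mm wide, its bottom at x = -8 mm and its mouth at x = 30 mm, then the tips flare to about 37 mm wide at x = 42 mm. The fork is 45 mm wide outside (57 mm at the tips) from x = -23 mm forward
- stud: upright round steel stud, 16 mm diameter, 36 mm high above the plate, fixed and rigid; origin on its axis at the plate's top
- stud_axis (a point): point on the stud's axis 6 mm above the plate; z up
- post: upright solid round steel post, 20 mm diameter, 45 mm high above the plate, left or right of the bar, 120 to 185 mm from the stud (the socket stands on the other side); origin on its axis at the plate's top. It has play: it stands in a short slot along the plate's y axis and slides under 1 to 3 N, by an unknown 0 to 12 mm, before it comes up hard
- post_axis (a point): point on the post's axis 6 mm above the plate; when the bar bears on the post this point is 23 mm from the bar's centre line
- socket: loose hollow steel wrench socket standing on the plate, 28 mm diameter, 40 mm high, open at the top; bystander
- bearing: loose steel bearing ring, 52 mm outside, 24 mm bore, 14 mm thick, lying on the plate beside the gearbox; bystander
- tin: small closed tin standing on the plate beside the gearbox, 44 mm diameter, 70 mm high; bystander

How it is judged:
By the outcome, as a careful person would: the job done as asked, in the order asked, and still so for the second after the job is handed in, with the robot touching nothing.
It also fails if it takes over 70 s, if anything falls off the work surface, if the arm or the gripper's body presses on something with over 40 N, if the wrist force passes 120 N, or if a joint passes its speed limit or range.

ROBOT

A 7-joint arm with a two-finger parallel gripper is mounted at the origin on the work surface. World frame = base frame: x ahead of the robot, y to its left, z up, the work surface at z = 0. Lengths are in m, angles in rad, forces in N, time in s.
With the tool pointing down it reaches from about 0.425 to 0.875 m from the base axis. Payload 8.4 kg.
Tool frame: the origin (TCP) lies midway between the tips of the shut fingers; the grasp point (between the pads) lies manip.tcp_to_grasp behind it (manip.tcp_to_grasp is the distance from the TCP to the grasp point, in m); z points along the fingers, y is the direction in which the jaws open and shut (so a half turn about z gives the same grasp; the last joint's range is limited). The gripper opens to 85 mm and grips with 20 to 120 N. Pads are 22 mm wide; open, the fingers measure 114 mm over their backs; the gripper's body (76 mm by 85 mm) begins 54 mm behind the grasp point. The pads swing forward as they close: fully open they stand 13 mm farther back than shut.
Start: joints at [-1.287, 0.333, 0.04, 1.465, -0.013, 1.343, -0.059], TCP at [0.243, 0.603, 0.206] pointing down, gripper open.
Joint ranges: [-2.58, 2.58], [-0.38, 2.09], [-1.3, 1.39], [0.25, 2.4], [-1.5, 4.64], [0.08, 2.09], [-2.65, 2.65]. Speed limits (rad/s): [2.22, 2.22, 2.79, 2.79, 3.14, 3.14, 3.14].

INTERFACE

Orientations are given as [roll, pitch, yaw] about the fixed x, y, z axes, in that order (R = Rz(yaw) Ry(pitch) Rx(roll)).
In Python, from cell import telemetry, cams, ticket, manip gives the robot as it stands.
- The arm moves only by the tool move_arm, never from a script. Its argument "increments" is one flat list of numbers, 5 for each row, row after row: the shift along the tool's x, y, z in units of 40 mm (1.0 is 40 mm), then the turn about the tool's z in units of 8 degrees (1.0 is 8 degrees), then the opening in per cent of the stroke, from 0 (shut) to 100 (fully open). A call has 1 to 8 rows; each row shifts and turns the pose as measured when the row begins, along the tool's axes as they then stand; what a row does not reach is not made up. A row lasts 1/8 s, in which the tool goes at most 62.5 mm and 10.7 degrees, less where a joint would pass 70% of its speed; a pose out of reach is approached as far as the arm can. A call is refused whole if a number of a shift passes 1 or a number of a turn 1, either way. A call with a gripper value outside its range is refused whole. The fingers move at their own pace and stop on an object; "squeeze" is the grip in N (left out, the last holds). Time passes only in rows, so rows that do not move let the fingers close. It gives the time, the measured TCP pose, the force and the opening at its end, in the units of the state.
- telemetry.observe(): the state, without advancing time (a new reading comes with each control period).
- cams.camera(name): name is "scene" or "side" or "wrist"; returns a dict with "image" (400x640x3 uint8, red, green, blue), "range_z" (400x640 float32, m along the optical axis (not along the pixel's ray), 0 where there is no reading), "fx", "fy", "cx", "cy" (pixels), "T" (4x4, takes a point from camera to world coordinates); the wrist camera has in their place "mount" (4x4, takes a point from camera to tool coordinates, whose origin is the TCP and whose axes are the flange's). Camera axes: x right, y up, looking along -z (the intrinsics and any distortion apply to the point x, -y, -z); pixel columns grow to the right and rows downward; lengths in m; the calibration is good to about 2 mm. A picture is of the moment at which its call begins: read the wrist's pose just before it.
- ticket.sign_off(): hands the job in, once; it reports no verdict.
The state is a dict: "clock": time; "joint_pos": joint angles; "qvel": joint speeds; "joint_efforts": joint torques, N m; "tcp_pos": TCP position; "tool_rot": TCP orientation; "wrist_force": force on the tool from outside, world axes, zero at the start; "moment": the same for the moment, N m; "width": opening from 0.0 (shut) to 1.0 (fully open).
Only numpy, scipy, OpenCV 4.12 (cv2) and the standard library are available. Lean on these libraries where they do the work, as an engineer would, in place of code of your own. Each camera call takes 0.05 s, during which the arm holds its last target.

## Working session

There is one attempt and no reset: what is moved stays moved. The work goes in short steps, Python scripts to look and compute and a tool call to move; the robot and the scene stay as the last step left them, time stands still between calls to the robot, and variables do not carry over. Pictures are saved under pics/ and viewed, and the job is handed in when it is done.

Besides the shell and the picture viewer there is one more tool, called after ">>>" as name(argument=value, ...) on one line, values as JSON. move_arm: Moves the arm, as the interface text tells. Its arguments: {"type":"object","properties":{"increments":{"type":"array","items":{"type":"number"}},"squeeze":{"type":"number"}},"required":["increments"]}

```bash
mkdir -p pics; cat > h.py <<'E'
import numpy as np, cv2
from cell import telemetry, cams, ticket, manip
from scipy.spatial.transform import Rotation as R
def state():
    s=telemetry.observe(); 
    for k in ("clock","tcp_pos","tool_rot","wrist_force","moment","width","joint_pos"): print(k,np.round(s[k],4))
    return s
def toolT(s):
    T=np.eye(4); T[:3,:3]=R.from_euler('xyz',s["tool_rot"]).as_matrix(); T[:3,3]=s["tcp_pos"]; return T
def cam(name):
    s=telemetry.observe(); c=cams.camera(name)
    if name=="wrist": c["T"]=toolT(s)@np.array(c["mount"])
    c["T"]=np.array(c["T"]); return c
def onplane(c,uv,z):
    uv=np.atleast_2d(uv).astype(float)
    d=np.c_[(uv[:,0]-c["cx"])/c["fx"],-(uv[:,1]-c["cy"])/c["fy"],-np.ones(len(uv))]
    D=d@c["T"][:3,:3].T; o=c["T"][:3,3]; return o+D*((z-o[2])/D[:,2])[:,None]
def proj(c,P):
    P=np.atleast_2d(P); q=(P-c["T"][:3,3])@c["T"][:3,:3]
    return np.c_[c["cx"]+c["fx"]*q[:,0]/-q[:,2], c["cy"]-c["fy"]*q[:,1]/-q[:,2]]
def save(c,n): cv2.imwrite("pics/"+n+".png",c["image"][:,:,::-1])
E
python3 - <<'E'
from h import *
state(); print(manip.tcp_to_grasp)
for n in("scene","side","wrist"):
    c=cam(n); save(c,n+"0"); print(n,{k:(v if not hasattr(v,'shape') else v.shape) for k,v in c.items() if k not in("image","range_z","T","mount")}); print(np.round(c["T"],3))
E
```

```text
clock 0.0
tcp_pos [0.2426 0.6025 0.2046]
tool_rot [-3.1400e+00  1.0000e-04  2.7588e+00]
wrist_force [-0.2276 -0.5396 -1.1351]
moment [ 0.0098  0.032  -0.0316]
width 1.0018
joint_pos [-1.2872  0.3339  0.0399  1.4663 -0.0134  1.3433 -0.0585]
0.0187
scene {'fx': 458.0001212475341, 'fy': 458.0001212475341, 'cx': 321.8597916925943, 'cy': 204.3514301934303}
[[ 0.82  -0.39   0.419  0.977]
 [ 0.573  0.566 -0.593 -0.523]
 [-0.006  0.726  0.688  0.667]
 [ 0.     0.     0.     1.   ]]
side {'fx': 426.4134748902733, 'fy': 426.4134748902733, 'cx': 313.9641019682519, 'cy': 196.3466912224656}
[[-0.985  0.085 -0.15   0.464]
 [-0.171 -0.597  0.783  0.613]
 [-0.023  0.797  0.603  0.502]
 [ 0.     0.     0.     1.   ]]
wrist {'fx': 297.03527714112505, 'fy': 297.03527714112505, 'cx': 319.07870211966207, 'cy': 196.2496198624842}
[[ 0.374 -0.887 -0.27   0.174]
 [ 0.927  0.357  0.11   0.63 ]
 [-0.002 -0.291  0.957  0.372]
 [ 0.     0.     0.     1.   ]]
```

View pics/scene0.png

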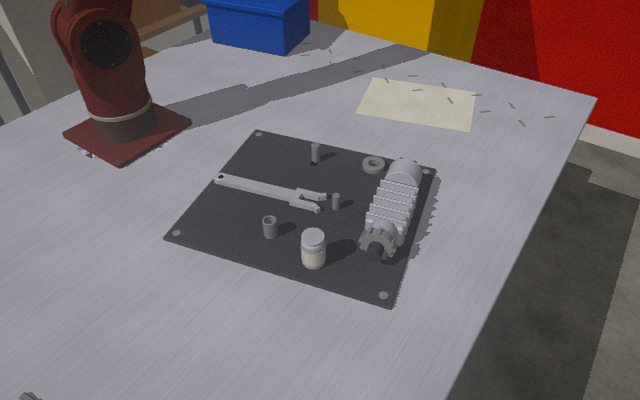

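View pics/side0.png

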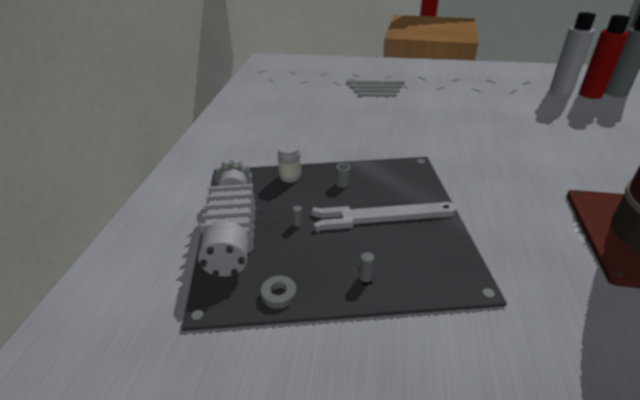

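View pics/wrist0.png

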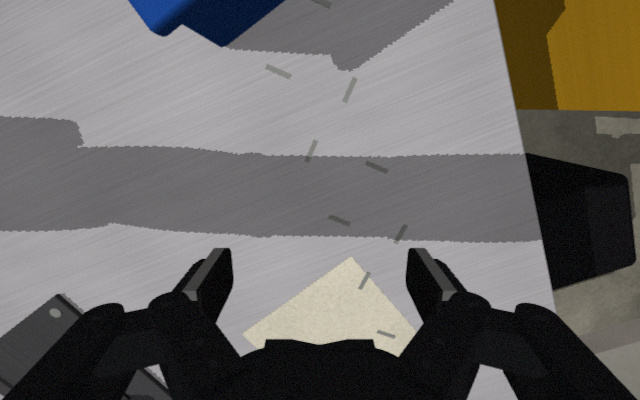

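The scene picture shows the plate, with the bar from tail at (220,180) to fork tips at (325,197). The stud is at (336,202), post (316,153), socket (270,226), tin (313,250), bearing (373,164). The side view agrees with this. I'll zoom in and measure.

```bash
python3 - <<'E'
from h import *
c=cam("scene"); im=c["image"][120:310,160:450]; cv2.imwrite("pics/sc1.png",cv2.resize(im[:,:,::-1],None,fx=2.75,fy=2.75,interpolation=cv2.INTER_CUBIC))
c=cam("side"); im=c["image"][140:330,180:510]; cv2.imwrite("pics/sd1.png",cv2.resize(im[:,:,::-1],None,fx=2.4,fy=2.4,interpolation=cv2.INTER_CUBIC))
E
```

```text
(no output)
```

View pics/sc1.png

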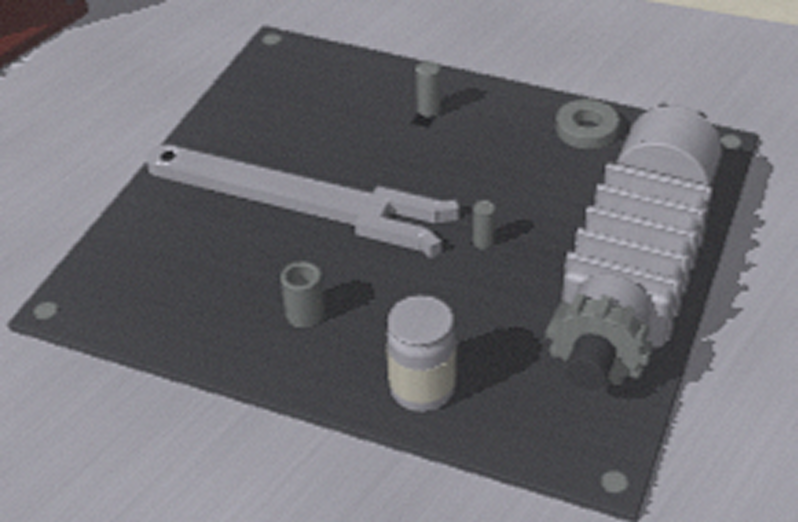

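View pics/sd1.png

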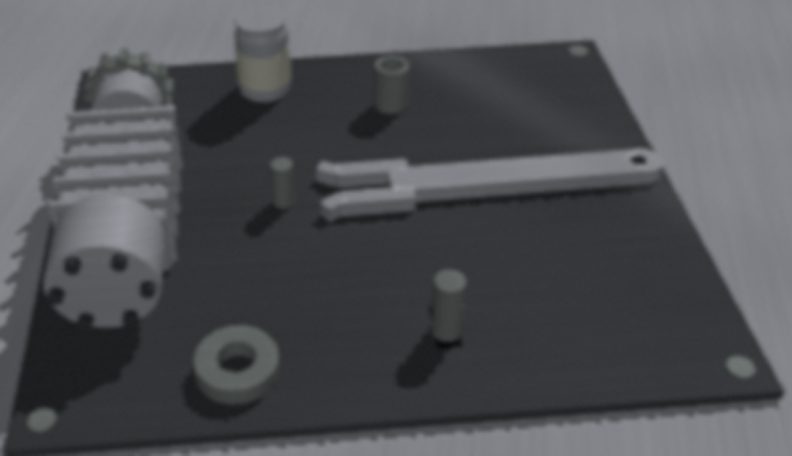

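```bash
python3 - <<'E'
from h import *
sc=cam("scene"); sd=cam("side")
S=lambda u,v:(160+(u+.5)/2.75-.5,120+(v+.5)/2.75-.5)
D=lambda u,v:(180+(u+.5)/2.4-.5,140+(v+.5)/2.4-.5)
def both(n,a,b,z):
    p=onplane(sc,S(*a),z)[0][:2];q=onplane(sd,D(*b),z)[0][:2]; print(n,np.round(p*1e3,1),np.round(q*1e3,1))
both("stud",(484,207),(282,163),.044)
both("post",(428,69),(449,278),.053)
both("socket",(301,272),(392,64),.048)
both("tin",(420,317),(262,28),.078)
both("bearing",(588,119),(237,350),.022)
both("hole",(168,156),(639,160),.02)
both("tipL",(455,207),(332,204),.02)
both("tipR",(431,240),(325,166),.02)
both("b1",(271,40),(740,366),.008)
both("b2",(730,142),(41,419),.008)
both("b3",(45,311),(578,51),.008)
print("b4",onplane(sc,S(614,481),.008))
for n,z,(a,b) in(("far edge",.02,((170,149),(375,192))),("slotbottom far",.02,((395,205),(380,222)))): print(n,np.round(onplane(sc,[S(*a),S(*b)],z)*1e3,1))
print("side near -y edge",np.round(onplane(sd,[D(625,151),D(410,165)],.02)*1e3,1))
E
```

```text
stud [604.5  53. ] [601.   53.4]
post [478.3 158.9] [474.1 160.5]
socket [539.6 -78.4] [537.5 -80.1]
tin [649. -88.] [641.7 -72.5]
bearing [602.  211.4] [597.9 209.9]
hole [348.2 -17.9] [343.7 -17.5]
tipL [571.9  62.6] [563.1  65.2]
tipR [577.9  22.5] [575.4  23.1]
b1 [298.2 164.2] [294.7 164.1]
b2 [705.3 267.1] [704.1 267.3]
b3 [ 385.5 -184.3] [ 382.8 -184.6]
b4 [[ 0.79255334 -0.08067389  0.008     ]]
far edge [[343.3 -10.6  20. ]
 [511.   41.6  20. ]]
slotbottom far [[532.7  38.4  20. ]
 [534.8  16.6  20. ]]
side near -y edge [[353.3 -27.2  20. ]
 [512.4  12.8  20. ]]
```

Stud is about (603,53) mm, post (476,160), bar yaw about 16° and plate yaw about 14°. The fork tips sit around 25 mm short of the stud axis. Next I'll move over the bar.

>>> move_arm(increments=[-0.78,-0.93,0,0,100,-0.78,-0.93,0,0,100,-0.78,-0.93,0,0,100,-0.78,-0.93,0,0,100,-0.78,-0.93,0,0,100,-0.78,-0.93,0,0,100], squeeze=40)

```text
clock: 1.1
tcp_pos: [0.3338, 0.3208, 0.2043]
tool_rot: [3.141, -0.001, 2.764]
wrist_force: [1.2, 0.4, 0.6]
width: 1.0
```

>>> move_arm(increments=[-0.92,-1.0,0,0,100,-0.92,-1.0,0,0,100,-0.92,-1.0,0,0,100,-0.92,-1.0,0,0,100,-0.92,-1.0,0,0,100,-0.5,-0.6,0,0,100])

```text
clock: 1.85
tcp_pos: [0.4438, 0.0264, 0.2053]
tool_rot: [3.135, 0.001, 2.763]
wrist_force: [0.5, 0.0, 0.1]
width: 0.999
```

>>> move_arm(increments=[0,0,0,-1.0,100,0,0,0,-1.0,100,0,0,0,-1.0,100,0,0,0,-1.0,100,0,0,0,-0.75,100,0,0,0,0,100])

```text
clock: 2.6
tcp_pos: [0.4444, 0.0225, 0.2062]
tool_rot: [3.136, 0.007, -2.845]
wrist_force: [0.7, -0.7, 0.7]
width: 0.999
```

```bash
python3 - <<'E'
from h import *
state(); c=cam("wrist"); save(c,"w1")
for n,p in(("stud",[.603,.053,.044]),("post",[.476,.160,.053]),("hole",[.346,-.018,.02])): print(n,proj(c,p))
E
```

```text
clock 2.6
tcp_pos [0.4444 0.0225 0.2062]
tool_rot [ 3.136   0.0073 -2.8446]
wrist_force [ 0.7493 -0.696   0.7388]
moment [-0.0106 -0.0047 -0.0132]
width 0.9991
joint_pos [-0.8348 -0.1581  0.6321  1.9634  0.0902  1.3004  1.6355]
stud [[305.83081349 294.73016348]]
post [[423.06203434 233.41298643]]
hole [[309.93586434  74.60916136]]
```

View pics/w1.png

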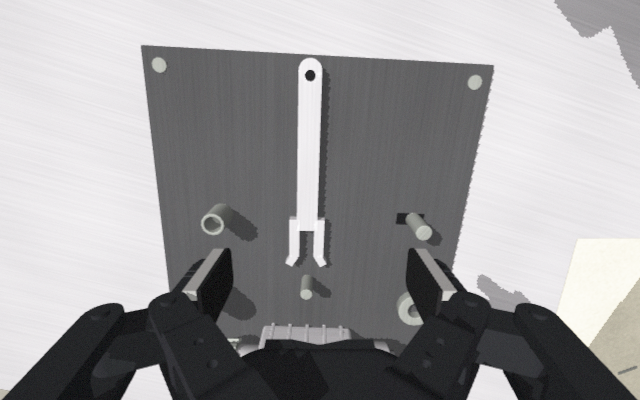

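The wrist picture shows the bar top-down: hole (310,75), slot bottom near (307,230), tips (293,262) and (320,262). Stud top is at (306,294), post top (424,233) with its slot opening at (404,218), and socket at (213,224).

```bash
cat >> h.py <<'E'
def barmeas(c,thr=190,seed=None,ztop=.02):
    g=c["image"].min(2); m=(g>thr).astype(np.uint8)
    n,l,st,ce=cv2.connectedComponentsWithStats(m)
    return m,l,st,ce
E
python3 - <<'E'
from h import *
c=cam("wrist")
g=c["image"].min(2); m=(g>170).astype(np.uint8)
n,l,st,ce=cv2.connectedComponentsWithStats(m)
k=l[150,311]; print(st[k]); 
b=(l==k).astype(np.uint8)
vs,us=np.nonzero(b); P=onplane(c,np.c_[us,vs],.02)[:,:2]*1e3
print(len(P))
# shank rows
mid=[];L=[];Rr=[]
for v in range(85,210,3):
    x=np.nonzero(b[v])[0]; 
    a=onplane(c,[[x.min()-.5,v],[x.max()+.5,v]],.02)[:,:2]*1e3
    L.append(a[0]);Rr.append(a[1])
L=np.array(L);Rr=np.array(Rr)
for n,A in(("L",L),("R",Rr),("mid",(L+Rr)/2)):
    vx,vy,x0,y0=cv2.fitLine(A.astype(np.float32),cv2.DIST_HUBER,0,.01,.01).ravel(); 
    if vx<0: vx,vy=-vx,-vy
    print(n,np.degrees(np.arctan2(vy,vx)),x0,y0)
d=np.array([vx,vy]);nn=np.array([-vy,vx]);o=np.array([x0,y0])
print("width",((L-Rr)@nn).mean())
s=(P-o)@d;t=(P-o)@nn
print("tail end s",s.min(),"tip s",s.max(), "length",np.ptp(s))
# slot bottom
sel=(abs(t)<3); print("slotbottom s",np.percentile(s[sel],99.5))
S=np.array([603,53]); print("stud s,t",(S-o)@d,(S-o)@nn)
print("origin from tail", o+d*(s.min()+213),"from tip",o+d*(s.max()-42), "bottom",o+d*(np.percentile(s[sel],99.5)+8))
e=cv2.resize(c["image"][200:340,180:460][:,:,::-1],None,fx=2.8,fy=2.8,interpolation=cv2.INTER_CUBIC); cv2.imwrite("pics/w1z.png",e)
E
```

```text
[ 286   58   40  209 4563]
4563
L 14.975412 429.6243 -9.255948
R 15.087844 420.06757 15.2819805
mid 15.020087 423.86777 2.740423
width -26.195851383132087
tail end s -97.4396901700896 tip s 157.68939297144618 length 255.12908314153577
slotbottom s 105.58689195355825
stud s,t 186.03734193486292 2.118965176769265
origin from tail [535.47996321  32.68876562] from tip [535.60463623  32.72221851] bottom [533.57396708  32.1773392 ]
```

View pics/w1z.png

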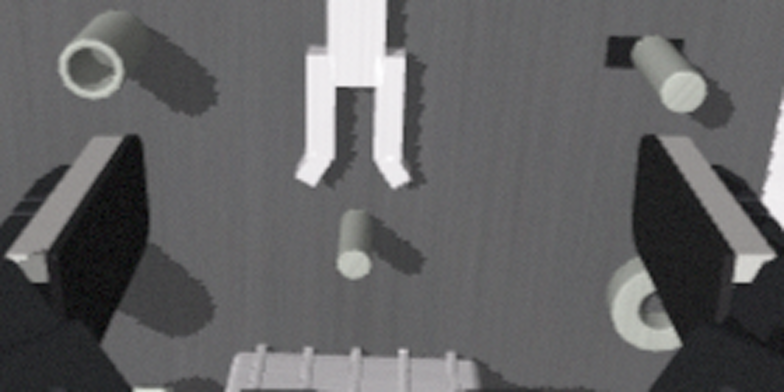

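```bash
python3 - <<'E'
from h import *
c=cam("wrist")
Z=lambda u,v:(180+(u+.5)/2.8-.5,200+(v+.5)/2.8-.5)
for n,a,z in(("stud top",(353,264.5),.044),("stud base",(357.5,216),.008),("post top",(684,92),.053),("slot a",(606,52),.008),("slot b",(684,46),.008),("postbase L",(636,45),.008),("socket",(93,68),.048)):
    p=onplane(c,Z(*a),z)[0][:2]*1e3; d=np.radians(15); q=p-[535.5,32.7]
    print(n,np.round(p,1),"bar frame",np.round([q@[np.cos(d),np.sin(d)],q@[-np.sin(d),np.cos(d)]],1))
E
```

```text
stud top [602.2  52.4] bar frame [69.5  1.7]
stud base [599.4  52.5] bar frame [66.8  2.6]
post top [474.9 160.5] bar frame [-25.4 139.1]
slot a [480.9 140. ] bar frame [-25.  117.7]
slot b [467.5 174.1] bar frame [-29.1 154.1]
postbase L [473.5 152.2] bar frame [-29.  131.5]
socket [538.  -79.8] bar frame [ -26.7 -109.3]
```

>>> move_arm(increments=[0.12,-0.34,0,0.25,80,0,0,0.8,0,65,0,0,0.9,0,60,0,0,0.9,0,60,0,0,0.9,0,60,0,0,0.5,0,60,0,0,0,0,60])

```text
clock: 3.62
tcp_pos: [0.4456, 0.0024, 0.0428]
tool_rot: [3.137, 0.01, -2.904]
wrist_force: [0.4, 1.2, -0.1]
width: 0.601
```

```bash
python3 - <<'E'
from h import *
s=state(); c=cam("wrist"); save(c,"w2")
y=s["tool_rot"][2]; d=np.array([.4437,.0081])-s["tcp_pos"][:2]
print("mm tool x,y",1e3*(d@[np.cos(y),np.sin(y)]),1e3*(d@[np.sin(y),-np.cos(y)]),"yaw deg",np.degrees(y))
E
```

```text
clock 3.625
tcp_pos [0.4456 0.0024 0.0428]
tool_rot [ 3.1369  0.01   -2.904 ]
wrist_force [ 0.3644  1.1649 -0.0936]
moment [0.0692 0.0205 0.0003]
width 0.6013
joint_pos [-0.7962  0.0687  0.7288  2.165  -0.0656  0.9173  1.7794]
mm tool x,y 0.5202512480750012 6.0345129155427175 yaw deg -166.38476640925586
```

View pics/w2.png

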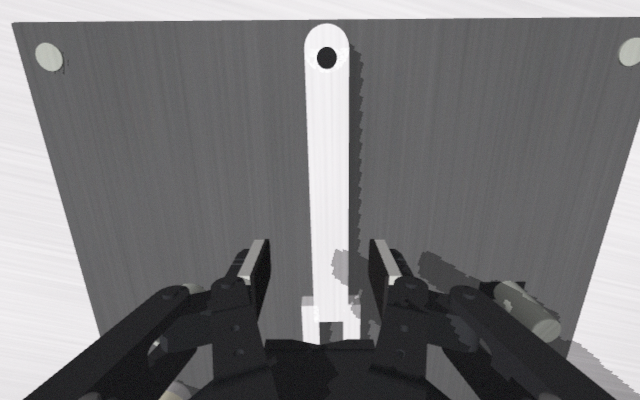

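The pads straddle the shank, which is centred about 6 mm to tool +y (bar u≈332 against pad mid 320). I'll correct that, then descend.

>>> move_arm(increments=[0.01,0.15,0,-0.17,60,0,0,0.4,0,60,0,0,0.3,0,60,0,0,0,0,60])

```text
clock: 4.18
tcp_pos: [0.4464, 0.0093, 0.016]
tool_rot: [3.136, 0.016, -2.879]
wrist_force: [0.2, -0.4, 0.4]
width: 0.6
```

```bash
cat >> h.py <<'E'
def err(x,y_,yawdeg):
    s=state(); y=s["tool_rot"][2]; d=np.array([x,y_])-s["tcp_pos"][:2]
    print("units tool x,y,turn",np.round([d@[np.cos(y),np.sin(y)]/.04,d@[np.sin(y),-np.cos(y)]/.04, -((yawdeg-np.degrees(y)+180)%360-180)/8],3),"z mm",s["tcp_pos"][2]*1e3)
E
python3 - <<'E'
from h import *
err(.4437,.0081,-165)
E
```

```text
clock 4.175
tcp_pos [0.4464 0.0093 0.016 ]
tool_rot [ 3.1359  0.0156 -2.8792]
wrist_force [ 0.188  -0.4006  0.3796]
moment [-0.0096  0.0355 -0.0187]
width 0.6001
joint_pos [-0.7887  0.1236  0.7196  2.1892 -0.1199  0.8485  1.8386]
units tool x,y,turn [ 0.072 -0.011  0.004] z mm 15.991716010383698
```

>>> move_arm(increments=[0,-0.01,0.13,0,60,0,0,0,0,40,0,0,0,0,20,0,0,0,0,20,0,0,0,0,20], squeeze=40)

```text
clock: 4.8
tcp_pos: [0.447, 0.0087, 0.0108]
tool_rot: [3.136, 0.016, -2.88]
wrist_force: [0.5, -0.1, 0.6]
width: 0.201
```

```bash
python3 - <<'E'
from h import *
err(.4437,.0081,-165)
c=cam("wrist"); save(c,"w3")
E
```

```text
clock 4.8
tcp_pos [0.447  0.0087 0.0108]
tool_rot [ 3.1361  0.0161 -2.8797]
wrist_force [ 0.4653 -0.1445  0.6111]
moment [-0.0208  0.0198  0.0164]
width 0.2005
joint_pos [-0.7838  0.1364  0.7185  2.1921 -0.1323  0.8361  1.8504]
units tool x,y,turn [0.083 0.006 0.001] z mm 10.831178099452693
```

View pics/w3.png

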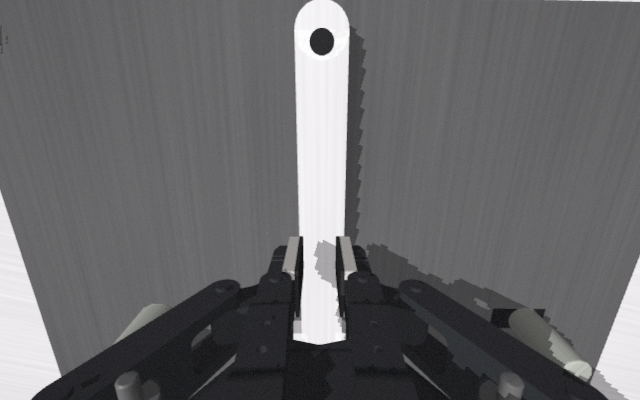

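```bash
python3 - <<'E'
from h import *
c=cam("wrist")
e=cv2.resize(c["image"][220:360,230:410][:,:,::-1],None,fx=4,fy=4,interpolation=cv2.INTER_CUBIC); cv2.imwrite("pics/w3z.png",e)
c=cam("side"); e=cv2.resize(c["image"][150:290,300:520][:,:,::-1],None,fx=3.6,fy=3.6,interpolation=cv2.INTER_CUBIC); cv2.imwrite("pics/sd3.png",e)
print(proj(cam("wrist"),[[.447,.0087,.0108],[.447,.0087,.02]]))
E
```

```text
[[320.63115746 232.99451837]
 [320.80025397 239.6992633 ]]
```

View pics/w3z.png

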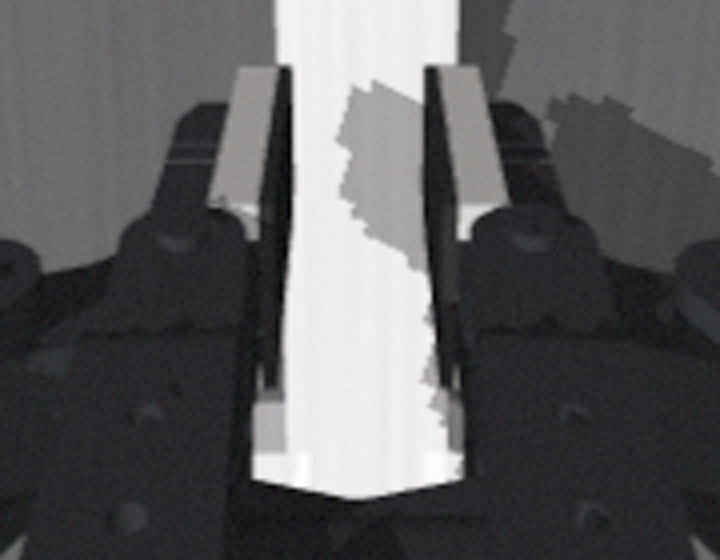

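View pics/sd3.png

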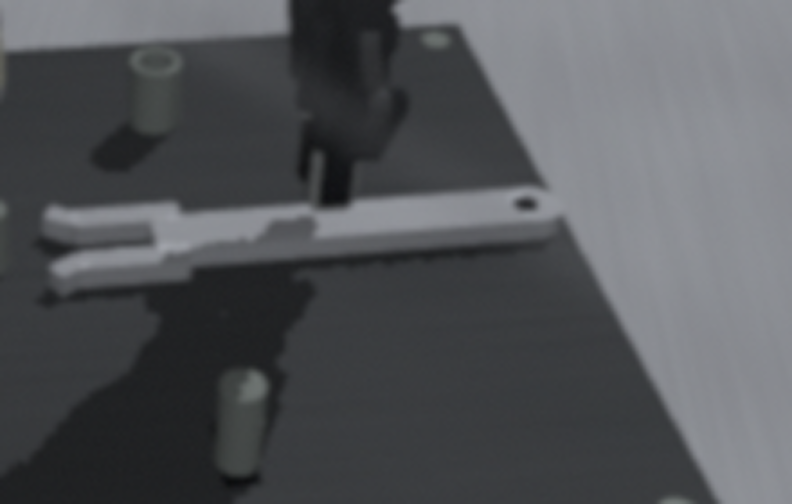

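The pads closed to 17 mm, with no contact force, above the bar's top. So the tips stand higher than the TCP at this opening, and depth will tell me by how much.

```bash
python3 - <<'E'
from h import *
c=cam("wrist"); r=c["range_z"]
for v in range(234,284,5):
  print(v,[ (u,tuple(np.round(1e3*(c["T"]@np.r_[np.array([(u-c["cx"])/c["fx"],-(v-c["cy"])/c["fy"],-1])*r[v,u],1])[:3],0))) for u in (290,292,294,296,343,346,349)])
E
```

```text
234 [(290, (np.float64(455.0), np.float64(-9.0), np.float64(6.0))), (292, (np.float64(454.0), np.float64(-8.0), np.float64(7.0))), (294, (np.float64(454.0), np.float64(-7.0), np.float64(7.0))), (296, (np.float64(453.0), np.float64(-6.0), np.float64(7.0))), (343, (np.float64(440.0), np.float64(20.0), np.float64(19.0))), (346, (np.float64(445.0), np.float64(25.0), np.float64(8.0))), (349, (np.float64(445.0), np.float64(27.0), np.float64(6.0)))]
239 [(290, (np.float64(440.0), np.float64(-9.0), np.float64(42.0))), (292, (np.float64(440.0), np.float64(-8.0), np.float64(42.0))), (294, (np.float64(439.0), np.float64(-7.0), np.float64(43.0))), (296, (np.float64(440.0), np.float64(-6.0), np.float64(41.0))), (343, (np.float64(433.0), np.float64(16.0), np.float64(42.0))), (346, (np.float64(433.0), np.float64(18.0), np.float64(43.0))), (349, (np.float64(433.0), np.float64(19.0), np.float64(42.0)))]
244 [(290, (np.float64(439.0), np.float64(-9.0), np.float64(49.0))), (292, (np.float64(439.0), np.float64(-8.0), np.float64(48.0))), (294, (np.float64(439.0), np.float64(-7.0), np.float64(48.0))), (29
[... 2723 characters left out ...]
p.float64(439.0), np.float64(-4.0), np.float64(72.0))), (343, (np.float64(434.0), np.float64(14.0), np.float64(73.0))), (346, (np.float64(434.0), np.float64(15.0), np.float64(73.0))), (349, (np.float64(434.0), np.float64(16.0), np.float64(72.0)))]
279 [(290, (np.float64(438.0), np.float64(-6.0), np.float64(79.0))), (292, (np.float64(443.0), np.float64(-5.0), np.float64(72.0))), (294, (np.float64(442.0), np.float64(-5.0), np.float64(73.0))), (296, (np.float64(442.0), np.float64(-4.0), np.float64(73.0))), (343, (np.float64(436.0), np.float64(15.0), np.float64(73.0))), (346, (np.float64(436.0), np.float64(16.0), np.float64(73.0))), (349, (np.float64(432.0), np.float64(15.0), np.float64(79.0)))]
```

```bash
python3 - <<'E'
from h import *
c=cam("side"); r=c["range_z"]
for v in range(186,214,2):
  for u in (392,):
    print(v,u,c["image"][v,u],np.round(1e3*(c["T"]@np.r_[np.array([(u-c["cx"])/c["fx"],-(v-c["cy"])/c["fy"],-1])*r[v,u],1])[:3],0), np.round(1e3*np.array([onplane(c,(u,v),z)[0] for z in(.02,.03,.04)]),0).tolist())
E
```

```text
186 392 [36 37 40] [445.  53. 106.] [[441.0, -67.0, 20.0], [441.0, -53.0, 30.0], [442.0, -39.0, 40.0]]
188 392 [32 33 35] [445.  55. 103.] [[441.0, -61.0, 20.0], [441.0, -47.0, 30.0], [442.0, -33.0, 40.0]]
190 392 [26 28 30] [444.  57. 100.] [[440.0, -54.0, 20.0], [441.0, -40.0, 30.0], [441.0, -26.0, 40.0]]
192 392 [24 25 26] [444.  58.  97.] [[440.0, -48.0, 20.0], [441.0, -34.0, 30.0], [441.0, -20.0, 40.0]]
194 392 [20 21 22] [444.  52.  89.] [[440.0, -41.0, 20.0], [441.0, -28.0, 30.0], [441.0, -14.0, 40.0]]
196 392 [19 21 23] [442.  30.  69.] [[440.0, -35.0, 20.0], [440.0, -22.0, 30.0], [441.0, -8.0, 40.0]]
198 392 [20 19 22] [442.  30.  64.] [[440.0, -29.0, 20.0], [440.0, -16.0, 30.0], [441.0, -2.0, 40.0]]
200 392 [18 18 22] [442.  30.  60.] [[440.0, -23.0, 20.0], [440.0, -10.0, 30.0], [441.0, 4.0, 40.0]]
202 392 [18 19 22] [441.  32.  57.] [[439.0, -17.0, 20.0], [440.0, -4.0, 30.0], [440.0, 9.0, 40.0]]
204 392 [17 17 21] [441.  29.  51.] [[439.0, -11.0, 20.0], [440.0, 2.0, 30.0], [440.0, 15.0, 40.0]]
206 392 [32 32 34] [441.  31.  48.] [[439.0, -5.0, 20.0], [440.0, 8.0, 30.0], [440.0, 21.0, 40.0]]
208 392 [105 107 111] [440.  23.  38.] [[439.0, 1.0, 20.0], [440.0, 14.0, 30.0], [440.0, 26.0, 40.0]]
210 392 [142 145 151] [439.   7.  20.] [[439.0, 7.0, 20.0], [439.0, 19.0, 30.0], [440.0, 32.0, 40.0]]
212 392 [143 146 152] [439.  14.  21.] [[439.0, 12.0, 20.0], [439.0, 25.0, 30.0], [440.0, 37.0, 40.0]]
```

Both cameras put the finger tips at z ≈ 40 mm while the TCP reads 10.8 mm, so I'll trust the pictures over the stated TCP offset. I'll open, then descend in watched steps.

>>> move_arm(increments=[0,0,0,0,50,0,0,0,0,50,0,0,0.25,0,50,0,0,0.2,0,50,0,0,0,0,50])

```text
clock: 5.72
tcp_pos: [0.4468, 0.0089, -0.0089]
tool_rot: [3.136, 0.015, -2.88]
wrist_force: [-0.5, -0.4, 0.1]
width: 0.504
```

```bash
cat >> h.py <<'E'
def pts(c,x0,x1,y0,y1):
    r=c["range_z"]; v,u=np.mgrid[y0:y1,x0:x1]; rr=r[v,u]
    q=np.stack([(u-c["cx"])/c["fx"]*rr,-(v-c["cy"])/c["fy"]*rr,-rr],-1)@c["T"][:3,:3].T+c["T"][:3,3]
    return q*1e3
E
python3 - <<'E'
from h import *
err(.4437,.0081,-165)
c=cam("wrist"); save(c,"w4")
P=pts(c,0,640,225,290)
# left-finger column profile
for u in (260,268,276,284,292,346,354,362,370,378): print(u,[tuple(np.round(P[v-225,u],0).astype(int)) for v in range(234,252,3)])
E
```

```text
clock 5.725
tcp_pos [ 0.4468  0.0089 -0.0089]
tool_rot [ 3.1362  0.0152 -2.8795]
wrist_force [-0.4554 -0.4246  0.1007]
moment [-0.0549 -0.0086 -0.014 ]
width 0.5039
joint_pos [-0.7669  0.1819  0.7083  2.2051 -0.1777  0.7917  1.8899]
units tool x,y,turn [0.08  0.001 0.002] z mm -8.910755728632092
260 [(np.int64(449), np.int64(-25), np.int64(7)), (np.int64(450), np.int64(-25), np.int64(8)), (np.int64(453), np.int64(-25), np.int64(7)), (np.int64(454), np.int64(-24), np.int64(8)), (np.int64(456), np.int64(-24), np.int64(7)), (np.int64(443), np.int64(-22), np.int64(33))]
268 [(np.int64(448), np.int64(-21), np.int64(7)), (np.int64(450), np.int64(-21), np.int64(6)), (np.int64(443), np.int64(-20), np.int64(24)), (np.int64(443), np.int64(-19), np.int64(27)), (np.int64(441), np.int64(-19), np.int64(32)), (np.int64(442), np.int64(-18), np.int64(33))]
276 [(np.int64(447), np.int64(-17), np.int64(7)), (np.int64(449), np.int64(-17), np.int64(7)), (np.int64(442), np.int64(-16), np.int64(23)), (np.int64(443), np.int64(-15), np.int64(25)), (np.int64(444), np.int64(-15), np.int64(25)), (np.int64(446),
[... 1235 characters left out ...]
4(26), np.int64(21)), (np.int64(433), np.int64(26), np.int64(23)), (np.int64(434), np.int64(27), np.int64(23)), (np.int64(435), np.int64(27), np.int64(24))]
370 [(np.int64(433), np.int64(33), np.int64(7)), (np.int64(435), np.int64(34), np.int64(7)), (np.int64(430), np.int64(29), np.int64(24)), (np.int64(430), np.int64(29), np.int64(27)), (np.int64(430), np.int64(28), np.int64(31)), (np.int64(430), np.int64(27), np.int64(34))]
378 [(np.int64(432), np.int64(38), np.int64(7)), (np.int64(434), np.int64(39), np.int64(6)), (np.int64(436), np.int64(39), np.int64(7)), (np.int64(438), np.int64(40), np.int64(7)), (np.int64(429), np.int64(32), np.int64(31)), (np.int64(429), np.int64(31), np.int64(35))]
```

View pics/w4.png

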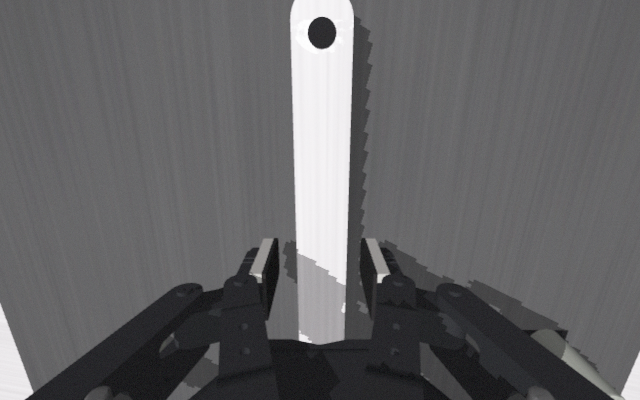

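```bash
python3 - <<'E'
from h import *
c=cam("wrist"); P=pts(c,0,640,0,400)
for u in (120,180,240,290,320,350,400,460,520): print(u,[tuple(np.round(P[v,u],0).astype(int).tolist()) for v in (300,330,350,370,395)])
c=cam("side"); save(c,"sd4"); P=pts(c,0,640,0,400)
for v in (120,130,140,150,160,170,180,190,200): print(v,[tuple(np.round(P[v,u],0).astype(int).tolist()) for u in (370,385,400,415,430)])
E
```

```text
120 [(514, -98, 6), (448, -51, 88), (448, -47, 95), (448, -44, 100), (454, -43, 102)]
180 [(446, -41, 74), (457, -39, 74), (466, -38, 75), (465, -35, 83), (580, -54, 7)]
240 [(441, -22, 73), (435, -18, 93), (435, -16, 99), (434, -15, 105), (431, -13, 113)]
290 [(488, 1, 6), (508, 6, 7), (438, -3, 93), (436, -3, 101), (437, -2, 106)]
320 [(475, 16, 18), (373, -13, 157), (435, 4, 94), (435, 4, 100), (435, 4, 107)]
350 [(478, 35, 6), (499, 42, 7), (433, 12, 93), (433, 11, 100), (433, 11, 107)]
400 [(427, 30, 73), (424, 23, 93), (425, 22, 99), (425, 20, 105), (423, 17, 114)]
460 [(423, 50, 73), (433, 54, 75), (441, 57, 75), (442, 53, 83), (533, 130, 7)]
520 [(452, 134, 7), (420, 61, 87), (420, 55, 96), (422, 53, 100), (428, 54, 102)]
120 [(503, -374, 1), (465, 43, 214), (443, 47, 218), (422, 42, 217), (354, -393, 1)]
130 [(499, -323, 0), (463, 32, 192), (442, 41, 198), (419, 28, 193), (356, -341, 0)]
140 [(496, -273, 1), (462, 39, 179), (440, 43, 183), (418, 35, 180), (358, -290, 2)]
150 [(493, -229, 0), (461, 41, 163), (439, 46, 168), (416, 32, 161), (360, -246, 1)]
160 [(489, -173, 9), (459, 5, 123), (437, 44, 149), (395, -185, 9), (361, -204, 0)]
170 [(487, -134, 8), (458, 33, 121), (435, 43, 130), (395, -147, 8), (365, -151, 9)]
180 [(484, -96, 10), (456, 31, 100), (434, 62, 124), (395, -112, 8), (366, -113, 9)]
190 [(482, -64, 9), (454, -10, 50), (433, 74, 114), (396, -75, 9), (367, -80, 8)]
200 [(480, -30, 10), (453, -11, 28), (431, 66, 89), (396, -44, 8), (369, -47, 9)]
```

View pics/sd4.png

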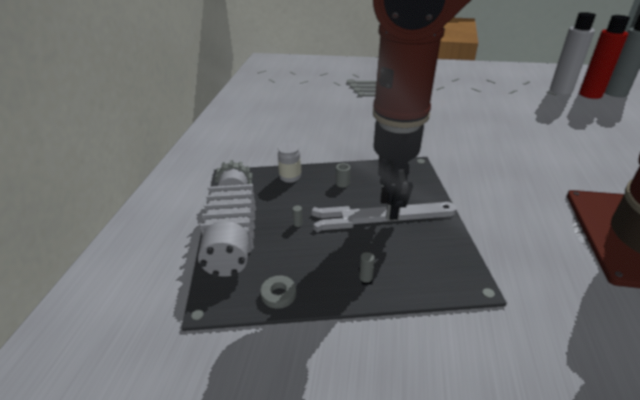

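The side view shows the fingers over the shank at (393,212). Tips are about 30 mm above the reported TCP, and the linkages at z ≈ 73 mm clear the post. I'll go down another 10 mm.

>>> move_arm(increments=[0,0,0.15,0,50,0,0,0.1,0,50,0,0,0,0,50])

```text
clock: 6.25
tcp_pos: [0.4479, 0.0093, -0.0185]
tool_rot: [3.136, 0.017, -2.879]
wrist_force: [-0.9, -0.2, 0.2]
width: 0.502
```

```bash
python3 - <<'E'
from h import *
err(.4437,.0081,-165)
c=cam("wrist")
P=pts(c,0,640,225,290)
for u in (268,272,276,364,368,372): print(u,[tuple(np.round(P[v-225,u],0).astype(int).tolist()) for v in range(234,252,2)])
E
```

```text
clock 6.25
tcp_pos [ 0.4479  0.0093 -0.0185]
tool_rot [ 3.1358  0.0173 -2.8794]
wrist_force [-0.8918 -0.2182  0.1622]
moment [-0.0463  0.0187  0.026 ]
width 0.5015
joint_pos [-0.7562  0.2049  0.7005  2.21   -0.203   0.7684  1.9117]
units tool x,y,turn [ 0.109 -0.001  0.003] z mm -18.505476925212502
268 [(444, -20, 7), (445, -20, 8), (444, -20, 11), (444, -19, 14), (444, -19, 15), (443, -19, 19), (444, -18, 20), (443, -18, 23), (443, -18, 26)]
272 [(443, -18, 9), (445, -18, 7), (443, -18, 12), (443, -17, 14), (443, -17, 17), (443, -17, 19), (443, -16, 21), (443, -16, 23), (443, -16, 25)]
276 [(443, -16, 8), (444, -16, 7), (443, -16, 12), (442, -15, 15), (443, -15, 16), (444, -15, 16), (445, -15, 16), (446, -14, 16), (446, -14, 17)]
364 [(431, 28, 8), (432, 28, 8), (431, 27, 12), (432, 27, 14), (431, 26, 18), (432, 26, 18), (432, 26, 20), (433, 26, 20), (435, 27, 19)]
368 [(431, 30, 7), (432, 30, 6), (431, 29, 11), (431, 29, 14), (431, 28, 18), (431, 28, 19), (431, 28, 21), (431, 27, 23), (431, 27, 25)]
372 [(431, 32, 6), (432, 32, 6), (431, 31, 11), (430, 30, 15), (430, 30, 17), (430, 30, 19), (430, 29, 21), (431, 29, 22), (431, 29, 25)]
```

Tips are now at about z 11 mm, so I'll close.

>>> move_arm(increments=[0,0,0,0,38,0,0,0,0,30,0,0,0,0,20,0,0,0,0,20,0,0,0,0,20], squeeze=40)

```text
clock: 6.92
tcp_pos: [0.4491, 0.0089, -0.0175]
tool_rot: [3.136, 0.019, -2.88]
wrist_force: [0.6, -0.7, -0.0]
width: 0.292
```

```bash
python3 - <<'E'
from h import *
err(.4437,.0081,-165)
c=cam("wrist"); save(c,"w5")
E
```

```text
clock 6.925
tcp_pos [ 0.4491  0.0089 -0.0175]
tool_rot [ 3.1362  0.0193 -2.8798]
wrist_force [ 0.6422 -0.7363 -0.0391]
moment [-0.193   0.0219 -0.0114]
width 0.2924
joint_pos [-0.7561  0.2035  0.7015  2.2087 -0.2018  0.7687  1.9113]
units tool x,y,turn [ 0.134  0.017 -0.   ] z mm -17.514700724436803
```

View pics/w5.png

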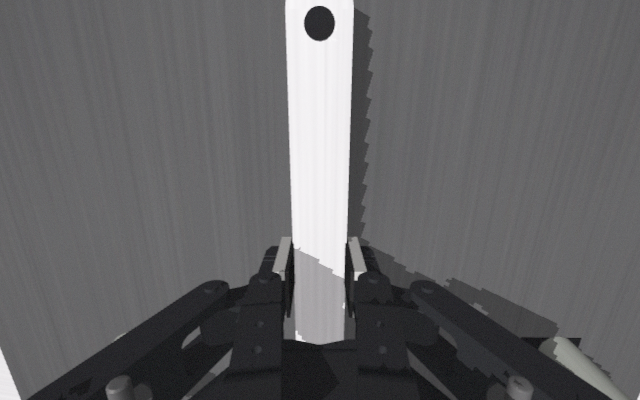

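Gripped: the width stopped at 0.29 and the pads sit on the shank sides at (293,262) and (348,262). The grasp is at about bar x = -90. Next I'll slide towards the stud.

>>> move_arm(increments=[-0.1,0.02,0,0,20,-0.15,0.02,0,0,20,-0.15,0.01,0,0,20,-0.15,0,0,0,20,-0.1,0,0,0,20])

```text
clock: 7.6
tcp_pos: [0.4745, 0.0183, -0.0175]
tool_rot: [3.136, 0.018, -2.879]
wrist_force: [-1.0, -0.2, 1.9]
width: 0.292
```

```bash
python3 - <<'E'
from h import *
# home: bar origin at stud (.6022,.0525) yaw 15; tcp at x=-89.6,y=-.6 in bar
a=np.radians(15); t=np.array([.6022,.0525])+np.array([[np.cos(a),-np.sin(a)],[np.sin(a),np.cos(a)]])@[-.0896,-.0006]; print(t)
err(*t,-165)
c=cam("scene"); e=cv2.resize(c["image"][140:260,200:360][:,:,::-1],None,fx=4.5,fy=4.5,interpolation=cv2.INTER_CUBIC); cv2.imwrite("pics/sc6.png",e)
E
```

```text
[0.51580834 0.02873026]
clock 7.6
tcp_pos [ 0.4745  0.0183 -0.0175]
tool_rot [ 3.1359  0.0176 -2.8795]
wrist_force [-0.9523 -0.192   1.903 ]
moment [-0.1561  0.2705 -0.0175]
width 0.2918
joint_pos [-0.7404  0.2613  0.6834  2.1492 -0.2452  0.7866  1.9313]
units tool x,y,turn [-1.066 -0.017  0.002] z mm -17.521670208532505
```

View pics/sc6.png

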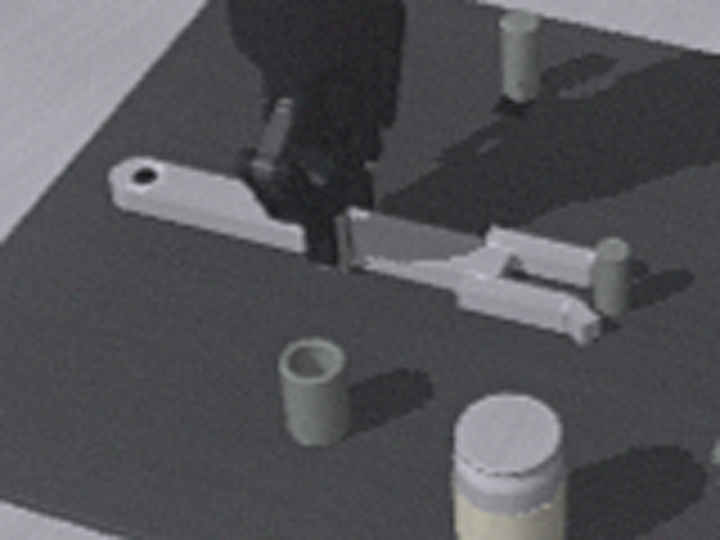

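The scene zoom shows the stud at the mouth of the fork (612,275), between tips (600,262) and (590,325). I'll carry on with smaller steps.

>>> move_arm(increments=[-0.1,-0.01,0,0,20,-0.1,0,0,0,20,-0.1,0,0,0,20,-0.1,0,0,0,20])

```text
clock: 8.15
tcp_pos: [0.4912, 0.0225, -0.0174]
tool_rot: [3.136, 0.018, -2.879]
wrist_force: [-0.8, 0.1, -2.5]
width: 0.291
```

```bash
python3 - <<'E'
from h import *
err(.5158,.0287,-165)
c=cam("scene"); e=cv2.resize(c["image"][170:230,270:360][:,:,::-1],None,fx=8,fy=8,interpolation=cv2.INTER_CUBIC); cv2.imwrite("pics/sc7.png",e)
E
```

```text
clock 8.15
tcp_pos [ 0.4912  0.0225 -0.0174]
tool_rot [ 3.136   0.0178 -2.8793]
wrist_force [-0.7814  0.0714 -2.5105]
moment [-0.0148  0.0031  0.0098]
width 0.291
joint_pos [-0.727   0.2961  0.673   2.1106 -0.2691  0.7984  1.9446]
units tool x,y,turn [-0.635 -0.009  0.004] z mm -17.413907067507687
```

View pics/sc7.png

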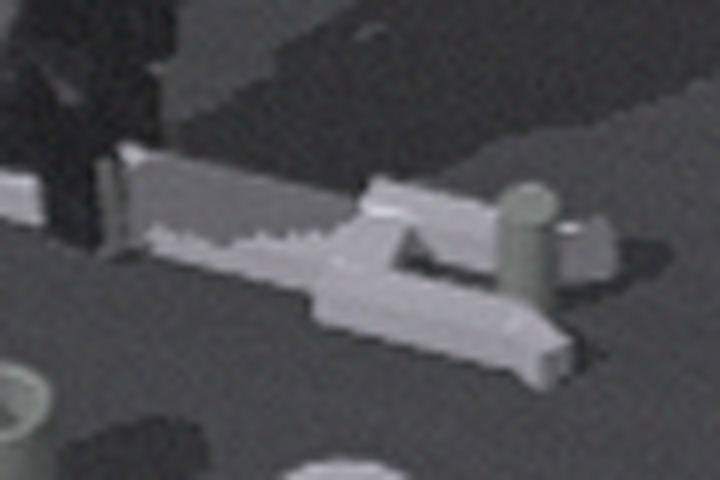

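The stud is inside the fork's mouth with no lateral force. I'll continue.

>>> move_arm(increments=[-0.08,0,0,0,20,-0.08,0,0,0,20,-0.08,0,0,0,20,-0.08,0,0,0,20,-0.06,0,0,0,20,-0.04,0,0,0,20])

```text
clock: 8.95
tcp_pos: [0.5089, 0.0273, -0.0172]
tool_rot: [3.136, 0.018, -2.879]
wrist_force: [0.1, 0.8, -3.0]
width: 0.29
```

```bash
python3 - <<'E'
from h import *
err(.5158,.0287,-165)
E
```

```text
clock 8.95
tcp_pos [ 0.5089  0.0273 -0.0172]
tool_rot [ 3.1362  0.018  -2.879 ]
wrist_force [ 0.1209  0.7683 -2.9928]
moment [-0.0686  0.0218 -0.0296]
width 0.2897
joint_pos [-0.7137  0.3313  0.6621  2.0689 -0.2912  0.8122  1.9547]
units tool x,y,turn [-0.175 -0.012  0.006] z mm -17.158379537173982
```

>>> move_arm(increments=[-0.04,0,0.01,0,20,-0.04,0,0,0,20,-0.03,0,0,0,20])

```text
clock: 9.32
tcp_pos: [0.5134, 0.0285, -0.0174]
tool_rot: [3.136, 0.018, -2.879]
wrist_force: [0.1, 0.4, -1.8]
width: 0.292
```

>>> move_arm(increments=[-0.025,0,0,0,20])

```text
clock: 9.45
tcp_pos: [0.5145, 0.0288, -0.0174]
tool_rot: [3.136, 0.018, -2.879]
wrist_force: [-0.4, 1.0, -2.4]
width: 0.292
```

>>> move_arm(increments=[-0.025,0,0,0,20])

```text
clock: 9.57
tcp_pos: [0.5154, 0.0291, -0.0174]
tool_rot: [3.136, 0.018, -2.879]
wrist_force: [-0.3, 0.2, -1.5]
width: 0.287
```

>>> move_arm(increments=[-0.02,0,0,0,20])

```text
clock: 9.7
tcp_pos: [0.5163, 0.0293, -0.0174]
tool_rot: [3.136, 0.018, -2.879]
wrist_force: [0.5, 1.0, -3.1]
width: 0.289
```

>>> move_arm(increments=[-0.02,0,0,0,20])

```text
clock: 9.82
tcp_pos: [0.5169, 0.0294, -0.0175]
tool_rot: [3.136, 0.018, -2.879]
wrist_force: [-3.1, -0.6, -1.0]
width: 0.288
```

>>> move_arm(increments=[-0.02,0,0,0,20])

```text
clock: 9.95
tcp_pos: [0.5169, 0.0295, -0.0175]
tool_rot: [3.136, 0.016, -2.879]
wrist_force: [-6.2, -0.6, 5.7]
width: 0.293
```

Contact came with 6 N at TCP x = 516.9, within 1 mm of the predicted home. Checking by picture.

```bash
python3 - <<'E'
from h import *
state()
c=cam("scene"); e=cv2.resize(c["image"][160:240,250:370][:,:,::-1],None,fx=6.5,fy=6.5,interpolation=cv2.INTER_CUBIC); cv2.imwrite("pics/sc8.png",e)
E
```

```text
clock 9.95
tcp_pos [ 0.5169  0.0295 -0.0175]
tool_rot [ 3.1357  0.0159 -2.8792]
wrist_force [-6.161  -0.6174  5.6869]
moment [-0.3382  1.398   0.0263]
width 0.2927
joint_pos [-0.7064  0.3492  0.6567  2.0482 -0.3017  0.8208  1.9595]
```

View pics/sc8.png

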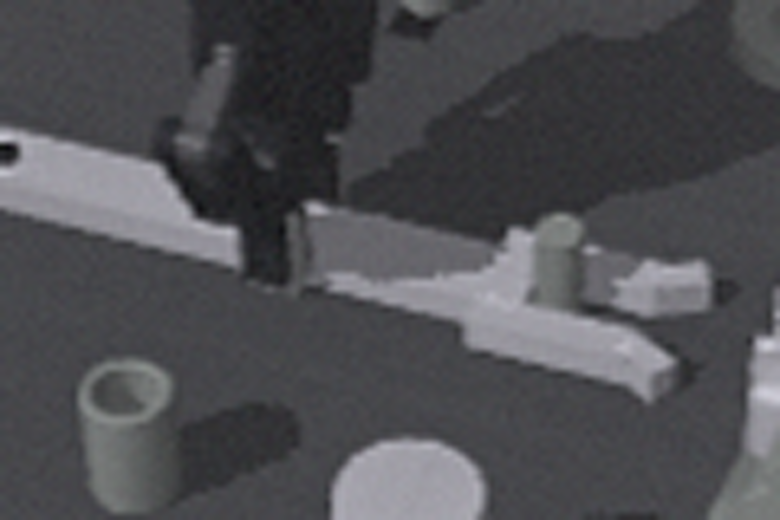

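The stud sits at the slot bottom, so the fork is home. Now the swing, tail towards the post, about 4° per row with a slight bias into the fork.

>>> move_arm(increments=[0,0.08,0,0.25,20,-0.008,0.156,0,0.5,20,-0.008,0.156,0,0.5,20])

```text
clock: 10.38
tcp_pos: [0.5137, 0.045, -0.0174]
tool_rot: [3.133, 0.014, -3.059]
wrist_force: [-2.3, 0.6, -2.0]
width: 0.292
```

```bash
cat >> h.py <<'E'
def swing(S=(.6033,.0533)):
    s=state(); y=s["tool_rot"][2]; d=np.array(S)-s["tcp_pos"][:2]
    ex=np.array([np.cos(y),np.sin(y)]); ey=np.array([np.sin(y),-np.cos(y)]); f=np.array(s["wrist_force"][:2])
    print("bar yaw",np.degrees(y)+180,"stud in bar frame rel tcp (mm, x fwd,y)",np.round(1e3*np.array([-d@ex,d@ey]),2),"force along bar x,y",np.round([-f@ex,f@ey],2))
E
python3 -c "
from h import *
swing()"
```

```text
clock 10.375
tcp_pos [ 0.5137  0.045  -0.0174]
tool_rot [ 3.1325  0.0135 -3.0589]
wrist_force [-2.2547  0.6066 -2.0259]
moment [0.0321 0.2924 0.0943]
width 0.2922
joint_pos [-0.7669  0.3534  0.6917  2.0533 -0.318   0.8231  1.7642]
bar yaw 4.737087454159564 stud in bar frame rel tcp (mm, x fwd,y) [89.93  0.87] force along bar x,y [-2.2   0.79]
```

>>> move_arm(increments=[-0.012,0.15,0,0.5,20,-0.012,0.15,0,0.5,20,-0.012,0.15,0,0.5,20,-0.01,0.15,0,0.5,20])

```text
clock: 10.88
tcp_pos: [0.5148, 0.0709, -0.0173]
tool_rot: [3.128, 0.008, 2.937]
wrist_force: [-2.0, 1.3, -1.2]
width: 0.289
```

```bash
python3 -c "
from h import *
swing()"
```

```text
clock 10.875
tcp_pos [ 0.5148  0.0709 -0.0173]
tool_rot [3.1283 0.0076 2.9373]
wrist_force [-2.03    1.3169 -1.2197]
moment [0.0085 0.2186 0.0306]
width 0.2894
joint_pos [-0.8556  0.3768  0.7452  2.0439 -0.357   0.835   1.4623]
bar yaw 348.2966357042159 stud in bar frame rel tcp (mm, x fwd,y) [90.27  0.76] force along bar x,y [-2.25  0.88]
```

>>> move_arm(increments=[-0.014,0.155,0,0.5,20,-0.014,0.155,0,0.5,20,-0.014,0.155,0,0.5,20])

```text
clock: 11.25
tcp_pos: [0.5204, 0.0898, -0.0173]
tool_rot: [3.127, 0.002, 2.722]
wrist_force: [-3.0, -0.5, -1.1]
width: 0.291
```

```bash
python3 -c "
from h import *
swing()
c=cam('wrist'); save(c,'w9')
c=cam('scene'); cv2.imwrite('pics/sc9.png',cv2.resize(c['image'][130:250,200:360][:,:,::-1],None,fx=4.8,fy=4.8,interpolation=cv2.INTER_CUBIC))"
```

```text
clock 11.25
tcp_pos [ 0.5204  0.0898 -0.0173]
tool_rot [3.1271e+00 2.2000e-03 2.7219e+00]
wrist_force [-2.9927 -0.4771 -1.0787]
moment [-0.0617  0.2912  0.0128]
width 0.2907
joint_pos [-0.9122  0.4079  0.7835  2.0237 -0.3965  0.8507  1.246 ]
bar yaw 335.9510472598418 stud in bar frame rel tcp (mm, x fwd,y) [90.62  0.44] force along bar x,y [-2.54 -1.66]
```

View pics/w9.png

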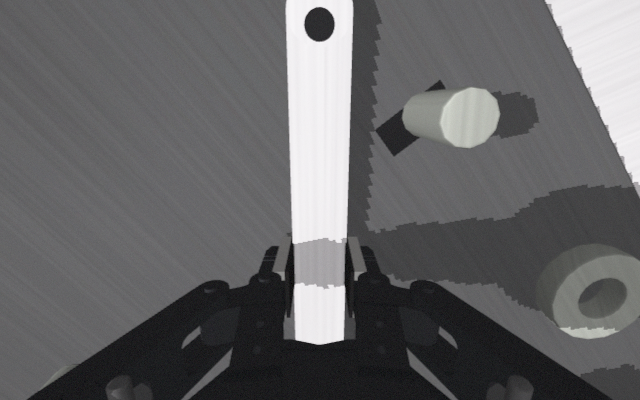

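View pics/sc9.png

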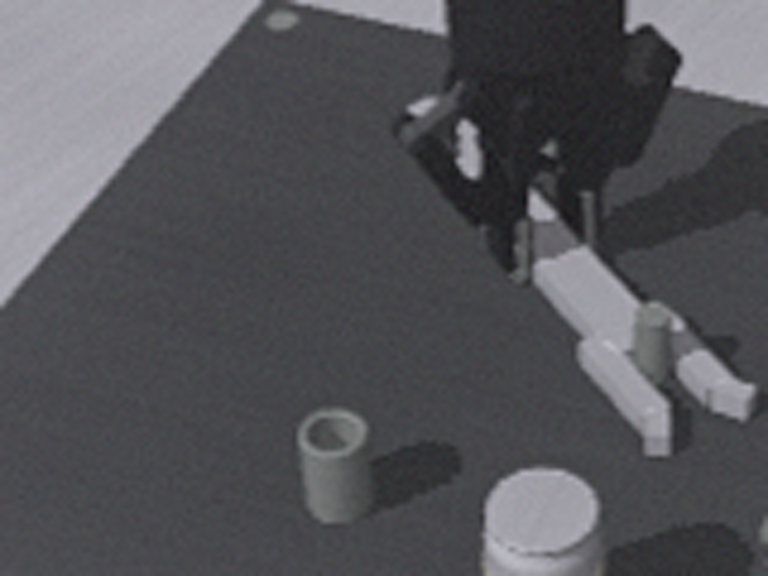

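Yaw is -24°, the fork is still home and the gap to the post is visible (post top at (470,118) in the wrist picture). Measuring it.

```bash
python3 - <<'E'
from h import *
c=cam("wrist"); S=np.array([603.3,53.3])
P=onplane(c,(470,118),.053)[0][:2]*1e3; print(P, np.linalg.norm(P-S))
a=np.degrees(np.arctan2(*(S-P)[::-1])); D=np.linalg.norm(P-S)
print("contact bar yaw",a-(-np.degrees(np.arcsin(23/D))), a, "contact x",np.sqrt(D*D-23**2))
E
```

```text
[475.19226142 160.93627467] 167.32351989634367
contact bar yaw -32.13622387990012 -40.03701719538517 contact x 165.7352114383124
```

>>> move_arm(increments=[-0.014,0.118,0,0.375,20,-0.012,0.118,0,0.375,20])

```text
clock: 11.65
tcp_pos: [0.5243, 0.0978, -0.0173]
tool_rot: [3.127, -0.001, 2.622]
wrist_force: [-3.3, 0.8, 0.2]
width: 0.289
```

>>> move_arm(increments=[-0.012,0.04,0,0.125,20])

```text
clock: 11.78
tcp_pos: [0.525, 0.0991, -0.0174]
tool_rot: [3.128, -0.002, 2.606]
wrist_force: [-4.4, 1.8, 1.8]
width: 0.287
```

```bash
python3 -c "
from h import *
swing()"
```

```text
clock 11.775
tcp_pos [ 0.525   0.0991 -0.0174]
tool_rot [ 3.1277e+00 -2.3000e-03  2.6061e+00]
wrist_force [-4.352   1.8468  1.7816]
moment [0.3449 0.9188 0.1101]
width 0.2873
joint_pos [-0.9365  0.43    0.8031  2.0073 -0.4219  0.8638  1.1355]
bar yaw 329.3166647690208 stud in bar frame rel tcp (mm, x fwd,y) [90.74  0.54] force along bar x,y [-4.69 -0.63]
```

>>> move_arm(increments=[-0.004,0.04,0,0.125,20])

```text
clock: 11.9
tcp_pos: [0.5257, 0.1004, -0.0174]
tool_rot: [3.128, -0.003, 2.589]
wrist_force: [-4.0, 1.5, 0.6]
width: 0.29
```

>>> move_arm(increments=[-0.004,0.03,0,0.1,20])

```text
clock: 12.02
tcp_pos: [0.5263, 0.1015, -0.0174]
tool_rot: [3.128, -0.004, 2.575]
wrist_force: [-5.0, 2.0, 0.7]
width: 0.289
```

```bash
python3 -c "
from h import *
swing()"
```

```text
clock 12.025
tcp_pos [ 0.5263  0.1015 -0.0174]
tool_rot [ 3.1279 -0.0036  2.5752]
wrist_force [-4.9958  1.9809  0.7216]
moment [0.2446 0.7082 0.0986]
width 0.2894
joint_pos [-0.9421  0.436   0.8081  2.0028 -0.429   0.8674  1.1067]
bar yaw 327.54972145407146 stud in bar frame rel tcp (mm, x fwd,y) [90.85  0.68] force along bar x,y [-5.28 -1.01]
```

>>> move_arm(increments=[0,0.03,0,0.1,20])

```text
clock: 12.15
tcp_pos: [0.5267, 0.1022, -0.0174]
tool_rot: [3.128, -0.004, 2.561]
wrist_force: [-5.1, -0.5, 1.9]
width: 0.295
```

>>> move_arm(increments=[0,0.03,0,0.1,20])

```text
clock: 12.28
tcp_pos: [0.5271, 0.1029, -0.0174]
tool_rot: [3.129, -0.004, 2.547]
wrist_force: [-4.6, 0.8, 2.1]
width: 0.292
```

```bash
python3 -c "
from h import *
swing()"
```

```text
clock 12.275
tcp_pos [ 0.5271  0.1029 -0.0174]
tool_rot [ 3.1291 -0.0044  2.5466]
wrist_force [-4.612   0.8111  2.0762]
moment [-0.0847  0.9255  0.3877]
width 0.2918
joint_pos [-0.9478  0.4414  0.8137  1.9993 -0.4343  0.8709  1.0798]
bar yaw 325.90963329432145 stud in bar frame rel tcp (mm, x fwd,y) [90.86  1.65] force along bar x,y [-4.27 -1.91]
```

Contact with the post: lateral motion lags and Mz is rising. I'll add a load estimate for post and stud, then creep on.

```bash
cat >> h.py <<'E'
def loads():
    s=telemetry.observe(); y=s["tool_rot"][2]
    ex=np.array([np.cos(y),np.sin(y)]); ey=np.array([np.sin(y),-np.cos(y)]); f=np.array(s["wrist_force"]); M=s["moment"][2]
    fx,fy=-f[:2]@ex,f[:2]@ey
    Fp=(M-.091*fy)/(.075+.091); Fs=fy+Fp
    d=np.array([.6033,.0533])-s["tcp_pos"][:2]
    print("t %.2f yaw %.2f rel %.2f %.2f | fx %.1f fy %.1f fz %.1f Mz %.2f -> post %.1f studlat %.1f z %.1f"%(s["clock"],np.degrees(y)-180,-1e3*d@ex,1e3*d@ey,fx,fy,f[2],M,Fp,Fs,1e3*s["tcp_pos"][2]), np.round(1e3*np.array(s["tcp_pos"][:2]),2))
E
python3 -c "
from h import *
loads()"
```

```text
t 12.28 yaw -34.09 rel 90.86 1.65 | fx -4.3 fy -1.9 fz 2.1 Mz 0.39 -> post 3.4 studlat 1.5 z -17.4 [527.13 102.86]
```

>>> move_arm(increments=[0,0.03,0,0.06,20])

```text
clock: 12.4
tcp_pos: [0.5272, 0.1028, -0.0174]
tool_rot: [3.131, -0.005, 2.538]
wrist_force: [-7.0, -2.8, 5.9]
width: 0.29
```

```bash
python3 -c "
from h import *
loads()"
```

```text
t 12.40 yaw -34.58 rel 90.76 2.40 | fx -4.2 fy -6.3 fz 5.9 Mz 0.71 -> post 7.7 studlat 1.4 z -17.4 [527.21 102.85]
```

>>> move_arm(increments=[0,0.03,0,0.06,20])

```text
clock: 12.52
tcp_pos: [0.5272, 0.1028, -0.0175]
tool_rot: [3.133, -0.005, 2.53]
wrist_force: [-7.8, -2.7, 6.3]
width: 0.294
```

```bash
python3 -c "
from h import *
loads()"
```

```text
t 12.53 yaw -35.06 rel 90.70 3.23 | fx -4.8 fy -6.7 fz 6.3 Mz 0.81 -> post 8.6 studlat 1.9 z -17.5 [527.2  102.75]
```

```bash
python3 -c "
from h import *
c=cam('wrist'); save(c,'w10'); loads()
print(onplane(c,(0,0),.053)[0])
c=cam('scene'); cv2.imwrite('pics/sc10.png',cv2.resize(c['image'][130:230,260:380][:,:,::-1],None,fx=5.5,fy=5.5,interpolation=cv2.INTER_CUBIC))"
```

```text
t 12.57 yaw -35.07 rel 90.68 3.23 | fx -5.0 fy -5.3 fz 5.0 Mz 0.76 -> post 7.5 studlat 2.2 z -17.4 [527.23 102.77]
[0.39125977 0.08638262 0.053     ]
```

View pics/w10.png

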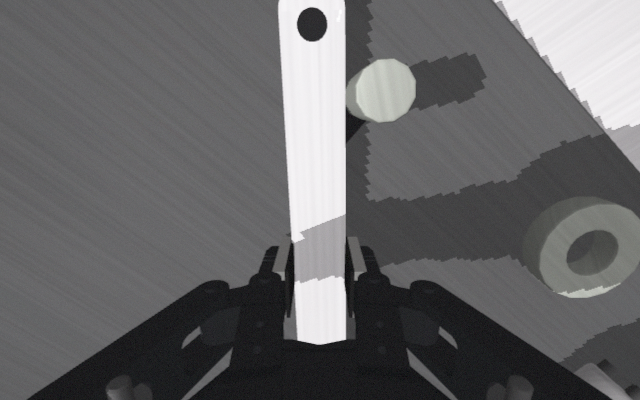

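View pics/sc10.png

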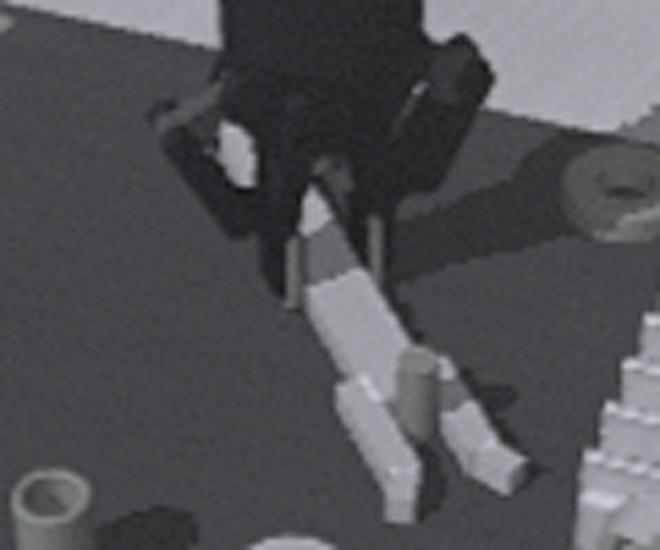

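```bash
python3 - <<'E'
from h import *
c=cam("wrist"); S=np.array([603.3,53.3])
P=onplane(c,(387.5,90),.053)[0][:2]*1e3
a=np.radians(14.2); d=P-[475.2,160.9]; print(P,"moved plate x,y",d@[np.cos(a),np.sin(a)],d@[-np.sin(a),np.cos(a)])
g=c["image"].min(2); m=(g>185)
L=[];R_=[]
for v in range(60,200,4):
    x=np.nonzero(m[v,260:350])[0]+260
    q=onplane(c,[[x.min()-.5,v]],.02)[0,:2]*1e3; L.append(q)
vx,vy,x0,y0=cv2.fitLine(np.float32(L),cv2.DIST_HUBER,0,.01,.01).ravel()
if vx<0: vx,vy=-vx,-vy
print("bar yaw",np.degrees(np.arctan2(vy,vx)))
n=np.array([-vy,vx]); print("stud offset from centre line",(S-[x0,y0])@n-13,"post offset",(P-[x0,y0])@n-13)
h=onplane(c,(312,25),.02)[0][:2]*1e3; print("hole->stud dist",np.linalg.norm(h-S), "fwd",(S-h)@[vx,vy])
loads()
E
```

```text
[474.89741735 163.74378291] moved plate x,y 0.4042636072879294 2.831117876189809
bar yaw -33.54282
stud offset from centre line 1.838842721987353 post offset 22.940620575201258
hole->stud dist 194.35192300964573 fwd 194.34334999697634
t 12.68 yaw -35.04 rel 90.69 3.20 | fx -4.5 fy -6.1 fz 5.4 Mz 0.75 -> post 7.9 studlat 1.8 z -17.5 [527.22 102.75]
```

The bar bears on the post: the post is 22.9 mm off the centre line and has moved about 2.8 mm, and it now resists about 8 N with no further motion. Now the press, towards 10 N.

>>> move_arm(increments=[0,0.045,0,0.02,20,0,0.045,0,0.02,20])

```text
clock: 12.92
tcp_pos: [0.5272, 0.1026, -0.0175]
tool_rot: [3.138, -0.007, 2.524]
wrist_force: [-8.9, -3.3, 8.4]
width: 0.292
```

```bash
python3 -c "
from h import *
loads()"
```

```text
t 12.93 yaw -35.36 rel 90.59 3.80 | fx -5.4 fy -7.9 fz 8.4 Mz 0.59 -> post 7.9 studlat -0.0 z -17.5 [527.22 102.63]
```

>>> move_arm(increments=[0,0.06,-0.01,0.03,20,0,0.06,-0.01,0.03,20])

```text
clock: 13.18
tcp_pos: [0.5271, 0.1025, -0.0174]
tool_rot: [-3.138, -0.009, 2.516]
wrist_force: [-9.8, -4.4, 4.7]
width: 0.287
```

```bash
python3 -c "
from h import *
loads()"
```

```text
t 13.18 yaw -35.87 rel 90.60 4.76 | fx -5.3 fy -9.3 fz 4.7 Mz 1.00 -> post 11.1 studlat 1.8 z -17.4 [527.09 102.52]
```

>>> move_arm(increments=[0,0.06,0,0.01,20,0,0.06,0,0.01,20,0,0.06,0,0.01,20,0,0.06,0,0.01,20])

```text
clock: 13.68
tcp_pos: [0.5269, 0.1023, -0.0173]
tool_rot: [-3.124, -0.015, 2.508]
wrist_force: [-12.0, -5.4, 13.3]
width: 0.291
```

```bash
python3 -c "
from h import *
loads()"
```

```text
t 13.68 yaw -36.29 rel 90.59 5.74 | fx -6.5 fy -11.4 fz 13.3 Mz 0.87 -> post 11.5 studlat 0.1 z -17.3 [526.88 102.28]
```

>>> move_arm(increments=[0,0.06,0,0.02,20,0,0.06,0,0.02,20,0,0.06,0,0.02,20])

```text
clock: 14.05
tcp_pos: [0.5267, 0.1021, -0.0172]
tool_rot: [-3.114, -0.019, 2.499]
wrist_force: [-12.5, -5.6, 13.4]
width: 0.291
```

```bash
python3 -c "
from h import *
loads()"
```

```text
t 14.05 yaw -36.82 rel 90.57 6.86 | fx -6.7 fy -12.0 fz 13.4 Mz 1.01 -> post 12.6 studlat 0.7 z -17.2 [526.68 102.08]
```

>>> move_arm(increments=[0,0.045,-0.01,0.01,20,0,0.045,-0.01,0.01,20,0,0.045,-0.01,0.01,20,0,0.045,-0.01,0.01,20])

```text
clock: 14.55
tcp_pos: [0.5263, 0.1017, -0.0168]
tool_rot: [-3.102, -0.022, 2.495]
wrist_force: [-8.2, -3.5, 3.2]
width: 0.289
```

```bash
python3 -c "
from h import *
loads()
c=cam('wrist'); save(c,'w11')
c=cam('side'); cv2.imwrite('pics/sd11.png',cv2.resize(c['image'][150:290,260:480][:,:,::-1],None,fx=3.6,fy=3.6,interpolation=cv2.INTER_CUBIC))
loads()"
```

```text
t 14.55 yaw -37.03 rel 90.66 7.76 | fx -4.4 fy -7.7 fz 3.2 Mz 1.05 -> post 10.5 studlat 2.8 z -16.8 [526.26 101.7 ]
t 14.65 yaw -37.03 rel 90.62 7.70 | fx -4.1 fy -7.4 fz 5.0 Mz 1.01 -> post 10.2 studlat 2.7 z -16.8 [526.32 101.73]
```

View pics/w11.png

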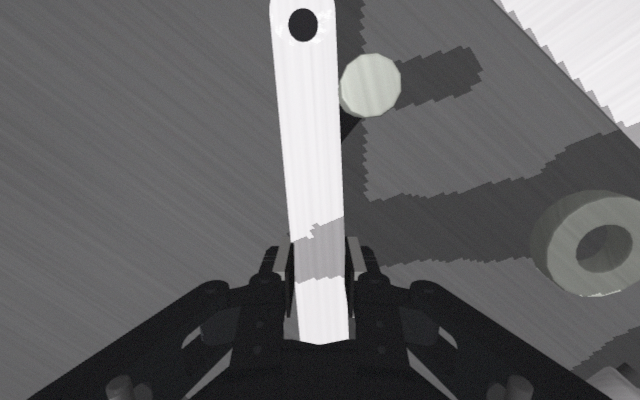

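View pics/sd11.png

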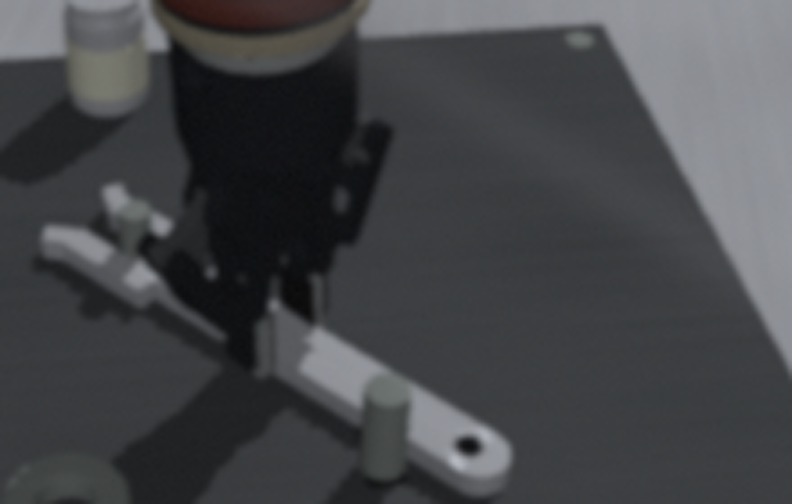

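The bar's side is against the post in both views: (340,100) in wrist, (385,410) in side. The load is steady at 10–12 N, and the fork is on the stud. I'll ease off and open.

>>> move_arm(increments=[0,0.02,0,0,20,0,0.01,0,0,20])

```text
clock: 14.9
tcp_pos: [0.5262, 0.1016, -0.0167]
tool_rot: [-3.099, -0.023, 2.498]
wrist_force: [-5.8, 0.2, 2.7]
width: 0.291
```

```bash
python3 -c "
from h import *
loads()"
```

```text
t 14.90 yaw -36.90 rel 90.67 7.69 | fx -4.8 fy -3.3 fz 2.7 Mz 0.95 -> post 7.5 studlat 4.3 z -16.7 [526.18 101.59]
```

>>> move_arm(increments=[0,0,0,0,33,0,0,0,0,38,0,0,0,0,45,0,0,0,0,50])

```text
clock: 15.4
tcp_pos: [0.5289, 0.1007, -0.0159]
tool_rot: [-3.102, -0.018, 2.496]
wrist_force: [0.1, 0.0, 0.3]
width: 0.496
```

```bash
python3 -c "
from h import *
loads()
c=cam('wrist'); save(c,'w12')"
```

```text
t 15.40 yaw -37.01 rel 87.97 6.91 | fx 0.1 fy 0.1 fz 0.3 Mz -0.00 -> post -0.1 studlat 0.0 z -15.9 [528.89 100.74]
```

View pics/w12.png

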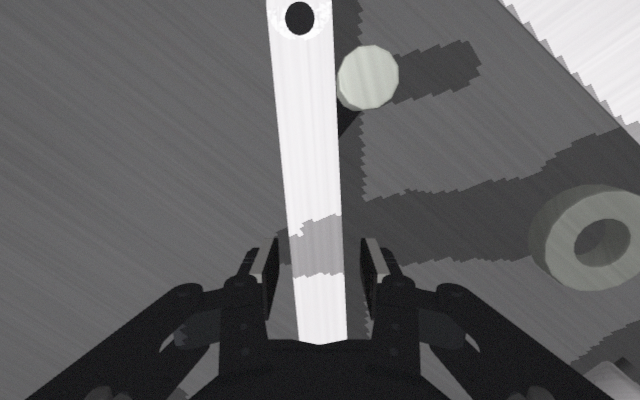

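The bar is free and still against the post. Lifting straight up.

>>> move_arm(increments=[0,0,-0.2,0,55,0,0,-0.3,0,55,0,0,-0.5,0,60,0,0,-0.8,0,60,0,0,-0.9,0,60,0,0,-0.9,0,60,0,0,-0.9,0,60])

```text
clock: 16.32
tcp_pos: [0.5356, 0.1034, 0.1742]
tool_rot: [-3.101, -0.018, 2.494]
wrist_force: [0.3, 0.9, 0.1]
width: 0.603
```

```bash
python3 -c "
from h import *
loads()
c=cam('wrist'); save(c,'w13')"
```

```text
t 16.32 yaw -37.13 rel 84.25 0.95 | fx -0.3 fy 0.9 fz 0.1 Mz -0.01 -> post -0.5 studlat 0.3 z 174.2 [535.55 103.4 ]
```

View pics/w13.png

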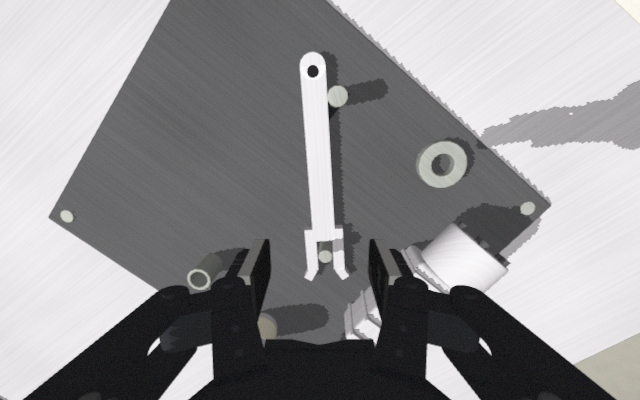

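The wrist picture shows the bar resting on the post at (330,95) and the stud in the fork at (325,256). Checking the final fit numerically.

```bash
python3 - <<'E'
from h import *
c=cam("wrist")
e=c["image"]; cv2.imwrite("pics/w13z.png",cv2.resize(e[215:295,280:370][:,:,::-1],None,fx=7,fy=7,interpolation=cv2.INTER_CUBIC))
g=e.min(2); m=(g>170).astype(np.uint8); n,l,st,ce=cv2.connectedComponentsWithStats(m); k=l[150,317]; b=(l==k); print(st[k])
vs,us=np.nonzero(b); Q=onplane(c,np.c_[us,vs],.02)[:,:2]*1e3
L=[];Rr=[]
for v in range(120,225,3):
    x=np.nonzero(b[v])[0]; a=onplane(c,[[x.min()-.5,v],[x.max()+.5,v]],.02)[:,:2]*1e3; L.append(a[0]);Rr.append(a[1])
M=(np.array(L)+np.array(Rr))/2
vx,vy,x0,y0=cv2.fitLine(np.float32(M),cv2.DIST_HUBER,0,.01,.01).ravel()
if vx<0: vx,vy=-vx,-vy
d=np.array([vx,vy]);nn=np.array([-vy,vx]);o=np.array([x0,y0])
s=(Q-o)@d;t=(Q-o)@nn
print("yaw",np.degrees(np.arctan2(vy,vx)),"width",abs(((np.array(L)-np.array(Rr))@nn).mean()),"len",np.ptp(s))
O=o+d*(s.min()+213)
P=onplane(c,(338,96.5),.053)[0][:2]*1e3; St=onplane(c,(325.3,257),.044)[0][:2]*1e3
for nme,X in(("post",P),("stud top",St),("stud prior",np.array([602.7,52.9]))): print(nme,X,"in bar frame",(X-O)@d,(X-O)@nn)
# heights
p=pts(c,300,340,60,270); 
for v,u in((80,312),(130,315),(200,322),(228,322),(262,311),(262,338)): print((u,v),np.round(p[v-60,u-300-0],1))
sc=cam("scene"); print(np.round(1e3*onplane(sc,[(270,218.7)],.048),1)); save(sc,"sc13")
cv2.imwrite("pics/sc13.png",cv2.resize(sc["image"][120:310,160:450][:,:,::-1],None,fx=2.75,fy=2.75,interpolation=cv2.INTER_CUBIC))
E
```

```text
[ 297   50   47  227 5220]
yaw -33.363358 width 26.390201387240594 len 255.6514884067759
post [478.96565994 164.26096765] in bar frame -165.1598488194462 25.981185078633583
stud top [608.80392979  51.93057482] in bar frame 5.0567753846262375 3.5670122169141036
stud prior [602.7  52.9] in bar frame -0.574357292459834 1.0198392885337073
(312, 80) [448.9 154.   18.9]
(315, 130) [491.  125.7  18.1]
(322, 200) [558.5  84.4  19.6]
(322, 228) [586.5  63.3  18.5]
(311, 262) [614.5  25.2  18.1]
(338, 262) [633.6  52.3  18.9]
[[541.2 -77.7  48. ]]
```

View pics/w13z.png

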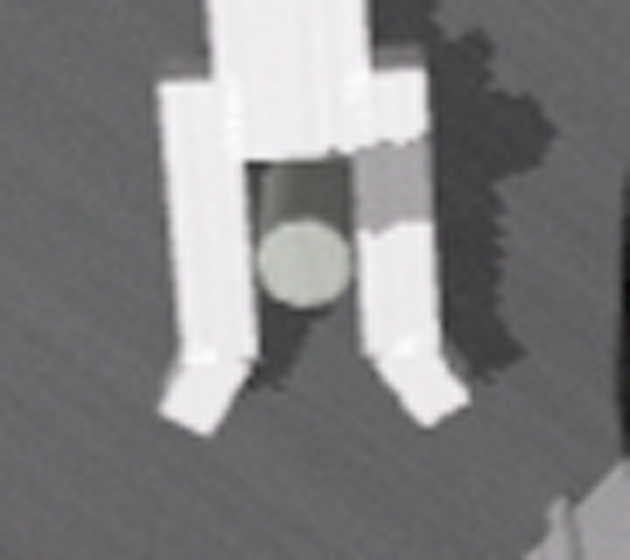

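View pics/sc13.png

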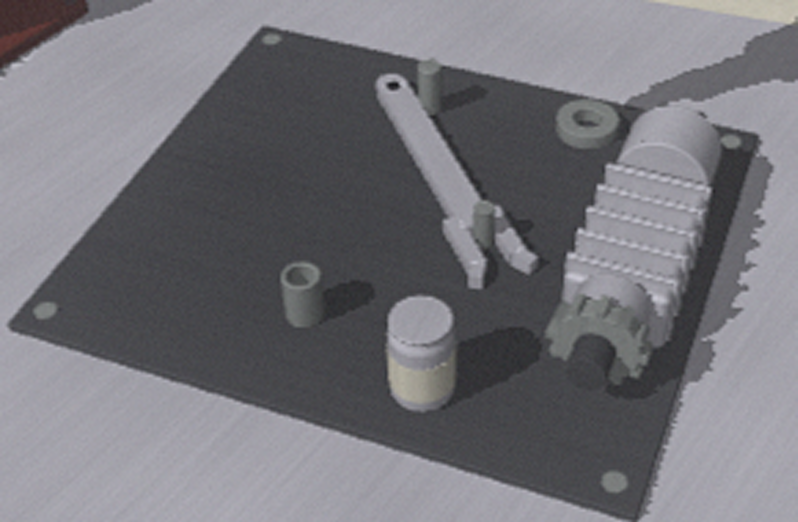

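I mispicked the stud centre (the zoom puts it at about (323.5,252.7)), so I'll redo this with blob fits.

```bash
python3 - <<'E'
from h import *
c=cam("wrist"); e=c["image"]
cv2.imwrite("pics/w13p.png",cv2.resize(e[60:130,290:390][:,:,::-1],None,fx=7,fy=7,interpolation=cv2.INTER_CUBIC))
O=None
g=e.min(2); m=(g>170).astype(np.uint8); n,l,st,ce=cv2.connectedComponentsWithStats(m); b=(l==l[150,317])
# post merges w/ bar? exclude by rows
vs,us=np.nonzero(b); Q=onplane(c,np.c_[us,vs],.02)[:,:2]*1e3
L=[];Rr=[]
for v in range(120,225,3):
    x=np.nonzero(b[v])[0]; a=onplane(c,[[x.min()-.5,v],[x.max()+.5,v]],.02)[:,:2]*1e3; L.append(a[0]);Rr.append(a[1])
M=(np.array(L)+np.array(Rr))/2
vx,vy,x0,y0=cv2.fitLine(np.float32(M),cv2.DIST_HUBER,0,.01,.01).ravel()
if vx<0: vx,vy=-vx,-vy
d=np.array([vx,vy]);nn=np.array([-vy,vx]);o=np.array([x0,y0])
s=(Q-o)@d;t=(Q-o)@nn
sel=abs(t)<6; sb=np.percentile(s[sel],99)
print("tail->slot bottom",sb-s.min(),"(205 expected)")
O=o+d*(s.min()+213)
St=onplane(c,(280+(305.5+.5)/7-.5,215+(264+.5)/7-.5),.044)[0][:2]*1e3
print("stud",St,"bar frame",(St-O)@d,(St-O)@nn)
E
```

```text
tail->slot bottom 201.45377822385802 (205 expected)
stud [599.46829693  55.29886918] bar frame -4.7739691337935986 1.3378607420415236
```

View pics/w13p.png

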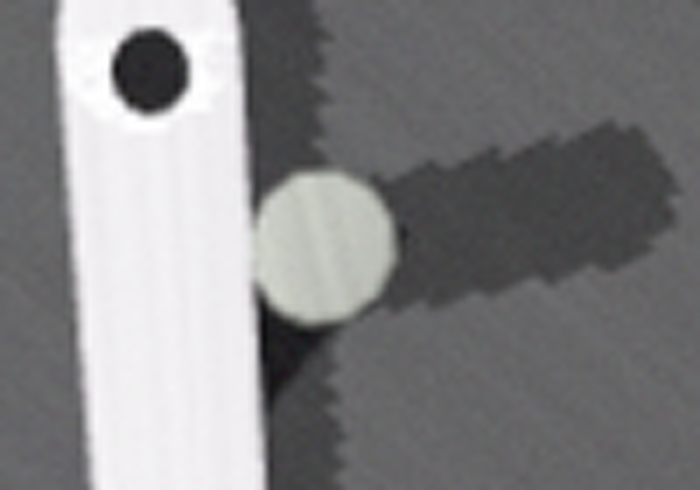

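```bash
python3 - <<'E'
from h import *
for i in range(3):
    s=telemetry.observe(); print(np.round(s["tcp_pos"],4),np.round(s["tool_rot"],4),np.abs(s["qvel"]).max())
    c=cam("wrist"); e=c["image"]; save(c,"w14_%d"%i)
    print(onplane(c,[(323.5,252.3),(325.3,257),(336,95.2),(313,71)],.044)[:,:2]*1e3)
    g=e.min(2); m=(g>170).astype(np.uint8); n,l,st,ce=cv2.connectedComponentsWithStats(m); print(st[l[150,317]])
E
```

```text
[0.5359 0.1038 0.1729] [-3.1027 -0.0183  2.494 ] 0.033290847826898576
[[597.80391221  55.97277821]
 [603.5363935   54.16122205]
 [473.91337231 163.65584662]
 [443.75685978 159.24086183]]
[ 299   52   48  230 5367]
[0.5353 0.1037 0.1719] [-3.1011 -0.019   2.494 ] 0.018113029881795854
[[596.62937367  56.14039011]
 [602.33873596  54.33759151]
 [473.17372506 163.44459198]
 [443.10793461 159.04481322]]
[ 299   52   48  230 5382]
[0.5349 0.1036 0.1713] [-3.1    -0.0194  2.494 ] 0.014436144364887268
[[595.89757884  56.18402588]
 [601.59303164  54.38675926]
 [472.70036408 163.25480326]
 [442.690094   158.86332816]]
[ 300   52   48  231 5412]
```

The arm was still drifting between pictures, so my picks got mixed. I'll settle it and measure from a single frame.

>>> move_arm(increments=[0,0,-0.1,0,60,0,0,0,0,60,0,0,0,0,60,0,0,0,0,60])

```text
clock: 17.18
tcp_pos: [0.5341, 0.1031, 0.1739]
tool_rot: [-3.096, -0.02, 2.493]
wrist_force: [0.5, -1.0, -0.3]
width: 0.602
```

```bash
cat > fin.py <<'E'
from h import *
s=telemetry.observe(); c=cam("wrist"); e=c["image"]; s2=telemetry.observe(); print("drift mm",1e3*np.linalg.norm(np.array(s2["tcp_pos"])-s["tcp_pos"]))
np.savez("fin.npz",e=e,T=c["T"],k=[c[q] for q in("fx","fy","cx","cy")])
cv2.imwrite("pics/f_stud.png",cv2.resize(e[215:305,280:370][:,:,::-1],None,fx=6,fy=6,interpolation=cv2.INTER_CUBIC))
cv2.imwrite("pics/f_post.png",cv2.resize(e[50:140,290:380][:,:,::-1],None,fx=6,fy=6,interpolation=cv2.INTER_CUBIC))
g=e.min(2); m=(g>205).astype(np.uint8); n,l,st,ce=cv2.connectedComponentsWithStats(m); k=l[150,317]; b=(l==k); print(st[k])
L=[];Rr=[]
for v in range(120,225,3):
    x=np.nonzero(b[v])[0]; a=onplane(c,[[x.min()-.5,v],[x.max()+.5,v]],.02)[:,:2]*1e3; L.append(a[0]);Rr.append(a[1])
L=np.array(L);Rr=np.array(Rr);M=(L+Rr)/2
vx,vy,x0,y0=cv2.fitLine(np.float32(M),cv2.DIST_HUBER,0,.01,.01).ravel()
if vx<0: vx,vy=-vx,-vy
d=np.array([vx,vy]);nn=np.array([-vy,vx]);o=np.array([x0,y0])
vs,us=np.nonzero(b); Q=onplane(c,np.c_[us,vs],.02)[:,:2]*1e3; s_=(Q-o)@d;t=(Q-o)@nn
sel=(abs(t)<12)
O=o+d*(s_[sel].min()+213); print("yaw",np.degrees(np.arctan2(vy,vx)),"width",abs(((L-Rr)@nn).mean()),"len",np.ptp(s_))
for nm,z,area in(("stud",.044,(305,345,235,290)),("post",.053,(322,365,70,125))):
    u0,u1,v0,v1=area; hsv=e.astype(int); sub=hsv[v0:v1,u0:u1]
    mm=((sub.min(2)>140)&(sub.min(2)<205)&(sub[:,:,1]-sub[:,:,2]>5)).astype(np.uint8)
    mm=cv2.morphologyEx(mm,cv2.MORPH_OPEN,np.ones((3,3),np.uint8))
    n,l2,st2,ce2=cv2.connectedComponentsWithStats(mm); 
    for j in range(1,n):
        if st2[j][4]>40:
            uv=ce2[j]+[u0,v0]; X=onplane(c,uv,z)[0][:2]*1e3; print(nm,st2[j],uv,X,"bar frame",(X-O)@d,(X-O)@nn)
E
python3 fin.py
```

```text
drift mm 0.013880426628262152
[ 302   54   42  228 4758]
yaw -33.320423 width 25.203017494239212 len 254.8834512290177
stud [ 16  17  12  12 109] [326.8440367  257.43119266] [602.70634788  53.74699126] bar frame -1.6180796390888934 1.6999766949524788
post [  8  17  19  21 277] [338.83032491  97.10469314] [474.63884934 163.29223532] bar frame -168.80824110653018 22.88711606014388
```

View pics/f_stud.png

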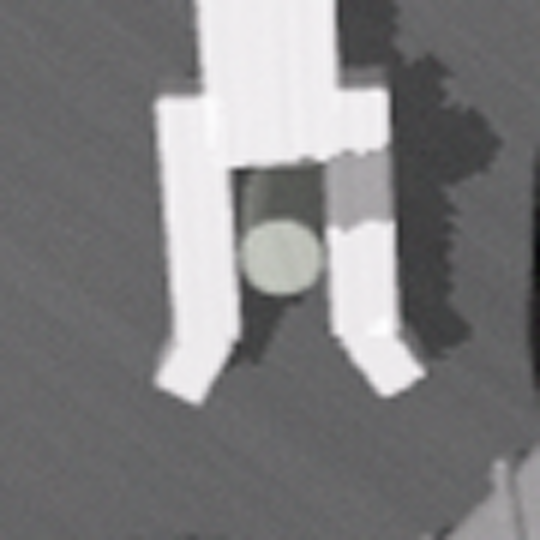

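View pics/f_post.png

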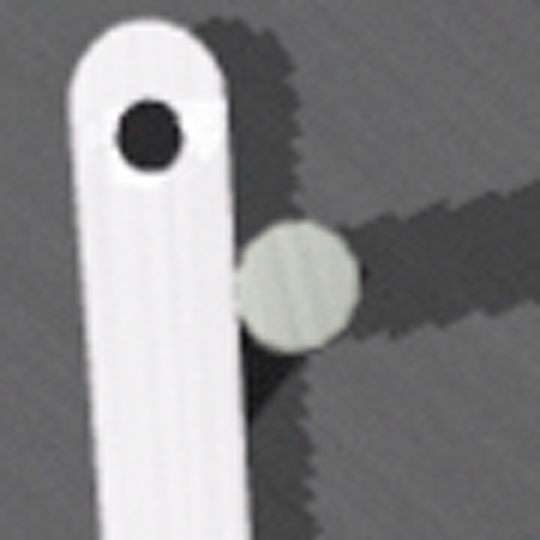

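The final frame agrees with the goal. The post is 22.9 mm off the bar's centre line (23 means touching), and the stud sits against the slot bottom. The bar top is level, the socket, bearing and tin are at their starting pixels, and the gripper is clear. Handing in.

```bash
python3 -c "
from h import *
print(ticket.sign_off()); print(telemetry.observe()['clock'])"
```

```text
the job is handed in; nothing more can be done
None
the job is handed in; nothing more can be done
```

The bar is set: its fork is home on the stud and its side is against the post. I let go, backed the gripper clear and handed the job in at about 17 s of the 70 s allowed.

**What I did**
- I gripped the shank about 90 mm behind the fork's origin. My first close went above the bar and touched nothing. The finger tips stood about 30 mm higher than the reported TCP suggested, so I went lower using camera depth.
- I slid the bar onto the stud and stopped at about 6 N of contact.
- I swung it about 48° to the post, which moved about 2.5–3 mm and then did not move further under load.
- I pressed there, then eased off, opened and lifted straight up.

**Press force:** The estimated load on the post was about 8 N while it built up. It then stayed at 10–12.6 N for about 1.5 s. The post and stud loads are my estimates from the wrist force and moment. No sampled wrist force passed about 20 N in total, and that includes up to 13 N straight down on the plate.

**Last checks**
- **Post:** it measured 22.9 mm from the bar's centre line, where 23 mm means touching.
- **Fork:** the stud sits at the slot bottom in the picture. The measured offset was (-1.6, 1.7) mm, slightly more than the slot's clearance allows, so I put it down to camera error.
- **Flatness:** bar-top depth readings were 18–20 mm along its length, against 20 mm when flat.
- **Bystanders:** the socket, bearing and tin look unmoved in the scene picture; I did not measure the bearing or tin again.

**What disagreed:** two earlier final measurements clashed because the arm was still drifting between pictures, so I let it settle and measured again. During the press the tool also turned about 3.5° relative to the bar and tilted about 2.5°, though the bar did not come away from the post or stud.

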